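# Pack the palm chisels in their sliding-lid box

## Task

Put the palm chisels away in their box: pull the lock pin and stand it in the empty middle hole of the punch block, slide the lid out at the box's low end and lay it flat on the bench. Lay every chisel from the bench flat on the box floor, each handle in its own notch of the rest and the blade towards the closed end, then slide the lid back in from the low end until it is fully home and put the pin down through lid and end wall until its head sits on the lid. Leave the sharpening stone and the pencil tin where they are.

Things in the scene. Friction and masses are not known exactly. Their poses are not given: they have to be found in the camera images.
- box: dark hardwood chisel box, fixed, on a thin rubber mat. 200 long (x, -104 to 96) x 197 wide x 55 high, open on top. Origin at bench level under the middle of the inside, z up, +x from low open end to closed end (roughly to the robot's right). Inside: x -80 to 80, y +-82.5, floor at z 8. Low end wall x -104 to -80, top at z 36; closed end wall x 80 to 96, top at z 55.
- box_mouth (a point): middle of the open mouth of the lid grooves (x -104, y 0, z 36 of the box). A groove 8 deep, z 36 to 47, runs along the inner face of each long wall, from here to x 80 (stopped); a lip, z 47 to 55, overhangs it, flush with the wall below, 165 from lip to lip. The lid is wider (177; 181 between the groove bottoms): it goes in only here, over the low wall.
- box_rest (a point): middle of the notched rest, on the box floor near the low end (x -52, y 0, z 8 of the box). Five teeth 48 long (x) x 6 wide, 20 high, at y -70, -35, 0, 35, 70 leave four notches 29 wide at y -52.5, -17.5, 17.5, 52.5 for the handles. A chisel packed mid-way has its origin at x 13, z 19 of the box (13 free at each end), its +x along the box's +x.
- box_pinhole (a point): centre of the mouth of the pin hole in the top of the box's low end wall: 11 dia, 28 deep, at x -92, y 0, z 36 of the box
- lid: flat sliding lid, same wood, 184 (x) x 177 (y) x 8, 0.17 kg, at first home in the box. Origin: centre of its underside; z up; +x to its leading edge, bevelled over the last 18 (to 163 wide, 3.6 thick). Pale grip batten on top: 16 (x) x 70 (y), z 8 to 30, centred. Pin hole 11 dia at x -80, y 0. Fully home, against the closed end wall, its origin is at x -12, y 0, z 36 of the box: pin holes in line.
- bench_free (a point): a point on the bench surface left of the chisels, with free bench all round it, enough to lay the lid down there meanwhile; any other free place will do
- pin: lock pin of pale wood, 20 g: round head 20 dia x 20 high on a shank 8 dia x 31 long, the last 7 tapering to 3.6. Origin on its axis at the underside of the head, z up through the head. At first it locks the lid: shank down through lid and low end wall, head on the lid, origin at z 44 of the box.
- block: dark wooden punch block, 40 (x) x 120 (y) x 36 high, fixed to the bench; origin under its centre. Its middle hole (11 dia, through, at x 0, y 0) is empty: the lock pin stands there meanwhile, head on the block. A steel punch 8 dia stands 34 proud of the block at y -48 and at y 48.
- stone: grey sharpening stone in a wooden cradle, 190 x 60 x 36; bystander
- tin: round metal tin 72 dia x 85 with pencils to 145 high; bystander
- chisel1: palm chisel (straight 14 mm blade), 134 long, 55 g, lying down; may be absent. Origin on its axis mid-neck, 11 above what it lies on; +x along the axis to the edge. Steel neck 10 dia, x -20 to 18: grip here. Pale octagonal handle 22 across, x -80 (butt) to -22; blade x 18 to 54. Balances at about x -37: it lies level on its handle, neck and blade clear of the surface.
- chisel1_butt (a point): butt of the handle of chisel1, on its axis, at x -80 of it
- chisel2: palm chisel (curved gouge blade 16 mm wide), 134 long, 55 g, lying down; may be absent. Origin on its axis mid-neck, 11 above what it lies on; +x along the axis to the edge. Steel neck 10 dia, x -20 to 18: grip here. Pale octagonal handle 22 across, x -80 (butt) to -22; blade x 18 to 54. Balances at about x -37: it lies level on its handle, neck and blade clear of the surface.
- chisel2_butt (a point): butt of the handle of chisel2, on its axis, at x -80 of it
- chisel3: palm chisel (12 mm blade with a skewed edge), 134 long, 55 g, lying down; may be absent. Origin on its axis mid-neck, 11 above what it lies on; +x along the axis to the edge. Steel neck 10 dia, x -20 to 18: grip here. Pale octagonal handle 22 across, x -80 (butt) to -22; blade x 18 to 54. Balances at about x -37: it lies level on its handle, neck and blade clear of the surface.
- chisel3_butt (a point): butt of the handle of chisel3, on its axis, at x -80 of it
- chisel4: palm chisel (narrow V-shaped blade), 134 long, 55 g, lying down; may be absent. Origin on its axis mid-neck, 11 above what it lies on; +x along the axis to the edge. Steel neck 10 dia, x -20 to 18: grip here. Pale octagonal handle 22 across, x -80 (butt) to -22; blade x 18 to 54. Balances at about x -37: it lies level on its handle, neck and blade clear of the surface.
- chisel4_butt (a point): butt of the handle of chisel4, on its axis, at x -80 of it
Things that resemble listed ones, but are neither listed nor needed, are in the scene too. What is shaped like the chisel4 but pink or purple is not meant. Leave any blue look-alike of the chisel3 alone.

How it is judged:
By the outcome, as a careful person would: the job done as asked, in the order asked, and still so for the second after the job is handed in, with the robot touching nothing.
Of chisel1, chisel2, chisel3, chisel4 only 2 to 4 are there at a start; the rules pass over those that are not, and their reading is None.
At some moment in a run one of chisel1, chisel2, chisel3, chisel4, lid may be knocked a few centimetres aside while the robot is not near it.
It also fails if it takes over 210 s, if anything falls off the work surface, if the arm or the gripper's body presses on something with over 40 N, if the wrist force passes 120 N, or if a joint passes its speed limit or range.

## Robot

A 6-joint arm with a two-finger parallel gripper is mounted at the origin on the work surface. World frame = base frame: x ahead of the robot, y to its left, z up, the work surface at z = 0. Lengths are in mm, angles in rad, forces in N, time in s.
With the tool pointing down it reaches from about 275 to 1000 mm from the base axis. Payload 8.4 kg.
Tool frame: the origin (TCP) lies at the very end of the fingers, on their centre line; the grasp point (between the pads) lies 19 mm behind it (r.pinch_z is the distance from the TCP to the grasp point, in mm); z points along the fingers, y is the direction in which the jaws open and shut (so a half turn about z gives the same grasp; the last joint's range is limited). The gripper opens to 85 mm and grips with 20 to 120 N. Pads are 22 mm wide; open, the fingers measure 114 mm over their backs; the gripper's body (76 mm by 85 mm) begins 54 mm behind the grasp point. The pads swing forward as they close: fully open they stand 13 mm farther back than shut.
Start: joints at [-1.336, 0.353, 1.633, -0, 1.155, -0.002], TCP at [146.619, -607.561, 231.281] pointing down, gripper open.
Joint ranges: [-2.63, 2.63], [-0.92, 2.1], [0.06, 2.66], [-1.3, 4.44], [0, 2.69], [-3.02, 3.02]. Speed limits (rad/s): [2.22, 2.22, 2.79, 3.14, 3.14, 3.14].

## Interface

Orientations are given as [roll, pitch, yaw] about the fixed x, y, z axes, in that order (R = Rz(yaw) Ry(pitch) Rx(roll)).
In Python, from rig import r, optics gives the robot as it stands.
- The arm moves only by the shell command python3 -m creep 'ROWS' [FORCE]. ROWS is JSON, a list of rows, each an object with "dp": the shift along the tool's x, y, z in mm, a list of three; "angular": the turn, a rotation vector about the tool's x, y, z in rad, a list of three; "fingers": the finger opening in mm, from 0 to 85.4. In form: [{"dp": [dx, dy, dz], "angular": [wx, wy, wz], "fingers": fingers}, ...]. A call has 1 to 5 rows; each row is the pose to reach, as a shift and turn from the pose commanded when the call began, along the tool's axes at that moment; what a row does not reach only later rows make up. A row lasts 1/12 s, in which the tool goes at most 41.7 mm and 7.16 degrees, less where a joint would pass 70% of its speed; a pose out of reach is approached as far as the arm can. A call with a gripper value outside its range is refused whole. The fingers move at their own pace and stop on an object; FORCE is the grip in N (left out, the last holds). Time passes only in rows, so rows that repeat a pose let the fingers close. It gives the time, the measured TCP pose, the force and the opening at its end, in the units of the state.
- r.sense(): the state, without advancing time (a new reading comes with each control period).
- optics.grab_frame(name): name is "side" or "top"; returns the picture (480x640x3 uint8, blue, green, red); there is no depth.
- optics.camera_params(name): a dict with "fx", "fy", "cx", "cy" (pixels), "distortion" ([k1, k2, p1, p2, k3] as OpenCV has them; the pictures are not rectified), "eye" and "rotation" of the camera in the world. Camera axes: x right, y up, looking along -z (the intrinsics and any distortion apply to the point x, -y, -z); pixel columns grow to the right and rows downward; lengths in mm; the calibration is good to about 2 mm. A picture is of the moment at which its call begins. camera_params takes no time and is no camera call.
- r.sign_off(): hands the job in, once; it reports no verdict.
The state is a dict: "clock": time; "qpos": joint angles; "qvel": joint speeds; "joint_efforts": joint torques, N m; "eef_pos": TCP position; "tcp_rot": TCP orientation; "contact_force": force on the tool from outside, world axes, zero at the start; "wrist_torque": the same for the moment, N m; "opening": opening from 0.0 (shut) to 1.0 (fully open).
Only numpy, scipy, OpenCV 4.12 (cv2) and the standard library are available. Lean on these libraries where they do the work, as an engineer would, in place of code of your own. Each camera call takes 0.05 s, during which the arm holds its last target.

## Working session

There is one attempt and no reset: what is moved stays moved. The work goes in short steps, Python scripts to look and compute and a shell command to move; the robot and the scene stay as the last step left them, time stands still between calls to the robot, and variables do not carry over. Pictures are saved under pics/ and viewed, and the job is handed in when it is done.

```bash
ls -la; mkdir -p pics; python3 - <<'E'
from rig import r, optics
import cv2
print(r.sense())
for n in("side","top"):
    print(optics.camera_params(n)); cv2.imwrite(f"pics/{n}0.png",optics.grab_frame(n))
E
```

```text
total 12
drwxr-xr-x  3 agent agent 4096 Dec  6 17:47 .
drwxr-xr-x 23 root  root  4096 Dec  6 17:47 ..
drwxr-xr-x  2 agent agent 4096 Dec  6 17:47 pics
{'clock': 0.0, 'qpos': array([-1.33641936e+00,  3.53649355e-01,  1.63415481e+00,  2.62181876e-05,
        1.15520567e+00, -2.42087154e-03]), 'qvel': array([ 2.39115102e-03, -4.58553483e-04, -4.09938922e-05,  7.22302828e-04,
       -7.44321900e-04,  4.43328942e-04]), 'joint_efforts': array([-1.77004971e-03, -6.05254698e+01, -3.42070842e+01, -1.23486579e-04,
        9.04038985e-03,  2.19138542e-05]), 'eef_pos': array([ 146.50078873, -607.08287116,  230.55208757]), 'tcp_rot': array([-3.14017554e+00, -2.74021542e-05,  2.36787215e-01]), 'contact_force': array([0.21248347, 0.21464892, 0.25521353]), 'wrist_torque': array([ 0.0119448 , -0.05068455,  0.0115473 ]), 'opening': 1.000324502311495}
{'fx': 519.035204797859, 'fy': 519.035204797859, 'cx': 319.58160493304405, 'cy': 236.80504742464225, 'distortion': array([0.05220541, 0.        , 0.        , 0.        , 0.        ]), 'eye': array([517.24039948, 629.35632455, 774.35009059]), 'rotation': array([ 0.71335522, -0.01542532, -3.06284656])}
{'fx': 544.1947600286499, 'fy': 544.1947600286499, 'cx': 322.40153903069313, 'cy': 245.35199093926366, 'distortion': array([-0.10916223,  0.        ,  0.        ,  0.        ,  0.        ]), 'eye': array([ 458.31000035,   42.49362756, 1096.88569581]), 'rotation': array([ 0.06560656, -0.02406122, -1.54820376])}
```

View pics/side0.png

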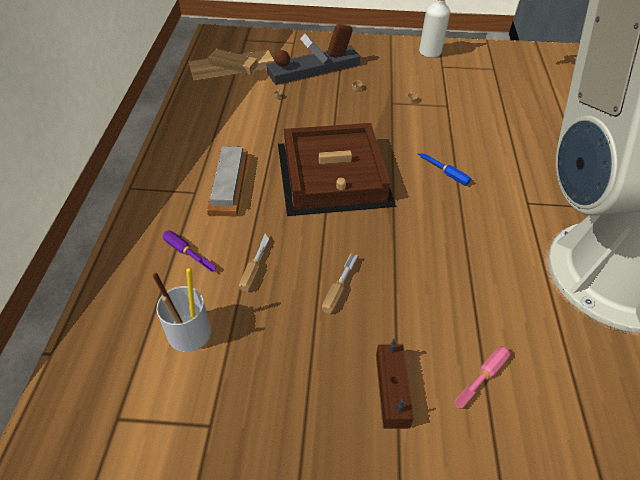

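View pics/top0.png

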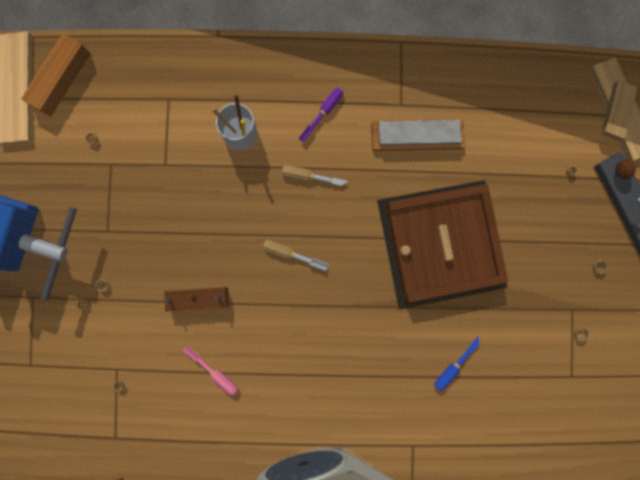

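Two pale-handled chisels are on the bench, near top pixels (313,178) and (295,256). Blue, pink and purple are decoys. The box is near (445,245) and the block near (197,299). Next I'll measure them.

```bash
cat > h.py <<'E'
import numpy as np, cv2
from scipy.spatial.transform import Rotation as Ro
from rig import r, optics
P={n:optics.camera_params(n) for n in("side","top")}
def RM(n): return Ro.from_euler('xyz',P[n]['rotation']).as_matrix()
def K(n):
    p=P[n]; return np.array([[p['fx'],0,p['cx']],[0,p['fy'],p['cy']],[0,0,1.]])
def ray(n,uv):
    q=cv2.undistortPoints(np.array([[uv]],float),K(n),P[n]['distortion'])[0,0]
    d=RM(n)@np.array([q[0],-q[1],-1]); return np.array(P[n]['eye']),d/np.linalg.norm(d)
def onz(n,uv,z):
    e,d=ray(n,uv); return e+d*(z-e[2])/d[2]
def proj(n,X):
    X=np.atleast_2d(np.array(X,float)); c=(X-P[n]['eye'])@RM(n)
    c=c*[1,-1,-1]
    return cv2.projectPoints(c,np.zeros(3),np.zeros(3),K(n),P[n]['distortion'])[0][:,0]
def tri(a,b):
    e1,d1=ray("side",a); e2,d2=ray("top",b)
    A=np.stack([d1,-d2],1); s=np.linalg.lstsq(A,e2-e1,rcond=None)[0]
    p,q=e1+s[0]*d1,e2+s[1]*d2; return (p+q)/2,np.linalg.norm(p-q)
def T(x,y,yaw):
    M=np.eye(4); M[:2,:2]=[[np.cos(yaw),-np.sin(yaw)],[np.sin(yaw),np.cos(yaw)]]; M[:2,3]=x,y; return M
def pts(M,L): L=np.atleast_2d(np.array(L,float)); return L@M[:3,:3].T+M[:3,3]
def shot(name,tag,crop=None,scale=1,marks=()):
    im=optics.grab_frame(name).copy()
    for m in marks: cv2.circle(im,tuple(int(round(v)) for v in m),1,(0,255,0),-1)
    if crop:
        x0,y0,x1,y1=crop; im=im[y0:y1,x0:x1]
    if scale!=1: im=cv2.resize(im,None,fx=scale,fy=scale,interpolation=cv2.INTER_CUBIC)
    cv2.imwrite(f"pics/{tag}.png",im); return im
E
python3 - <<'E'
from h import *
for n in("side","top"):
    im=cv2.imread(f"pics/{n}0.png")
    boxes={"side":[(270,110,400,220),(220,220,380,320),(360,330,430,440)],"top":[(370,170,515,310),(255,155,355,280),(155,275,240,320)]}[n]
    for i,(a,b,c,d) in enumerate(boxes):
        s=5
        cv2.imwrite(f"pics/{n}c{i}.png",cv2.resize(im[b:d,a:c],None,fx=s,fy=s,interpolation=cv2.INTER_CUBIC))
    hsv=cv2.cvtColor(im,cv2.COLOR_BGR2HSV)
    for nm,uv in {"side":{"han":(340,298),"han2":(250,276),"pin":(341,184),"bat":(335,158),"wood":(300,350),"lid":(325,180)},"top":{"han":(278,248),"h2":(296,173),"pin":(405,251),"bat":(446,243),"wood":(300,300),"lid":(425,240)}}[n].items(): print(n,nm,hsv[uv[1],uv[0]])
E
```

```text
side han [ 14 137  78]
side han2 [ 16 123 104]
side pin [ 17 125 173]
side bat [ 17 126 107]
side wood [ 14 153 142]
side lid [ 10 166  92]
top han [ 17 117 157]
top h2 [ 18 117 150]
top pin [ 18 120 164]
top bat [ 17 117 165]
top wood [ 16 146 129]
top lid [ 10 161  95]
```

```bash
ls pics
```

```text
side0.png
sidec0.png
sidec1.png
sidec2.png
top0.png
topc0.png
topc1.png
topc2.png
```

View pics/sidec0.png

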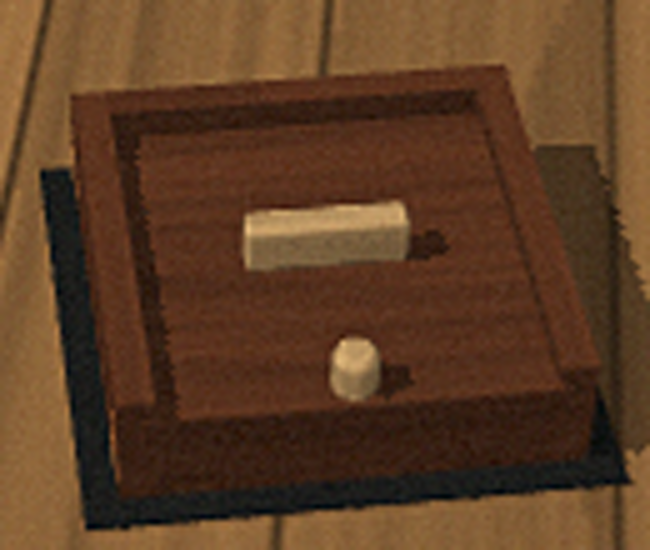

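View pics/topc0.png

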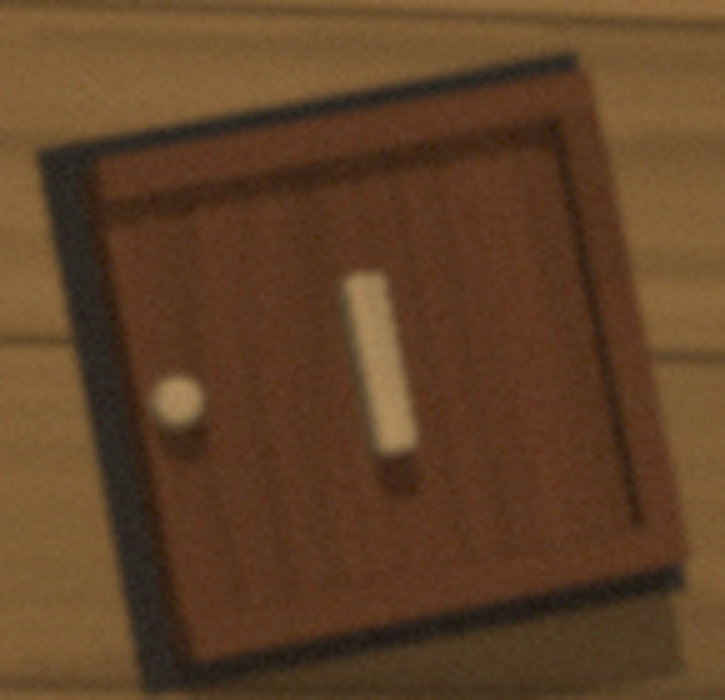

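View pics/topc1.png

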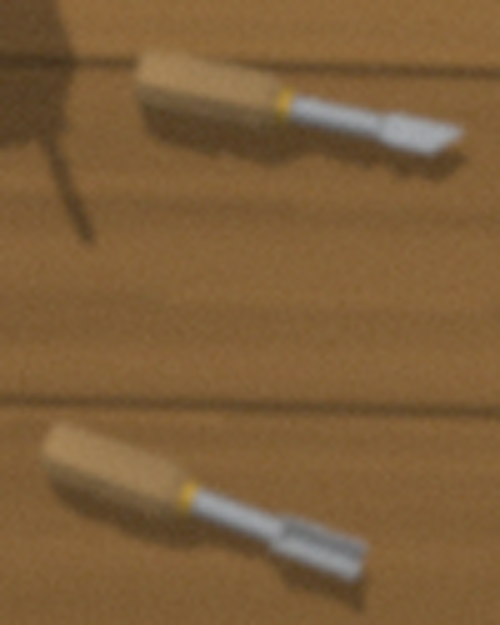

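View pics/topc2.png

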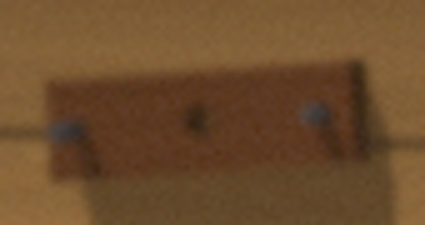

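View pics/sidec2.png

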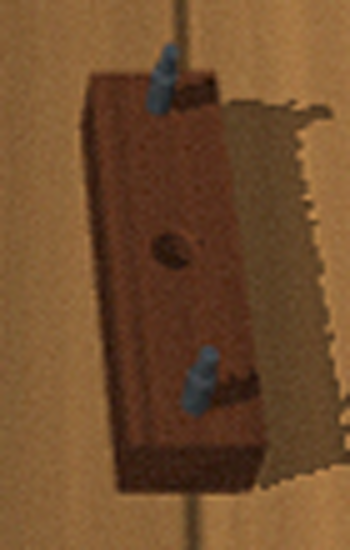

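View pics/sidec1.png

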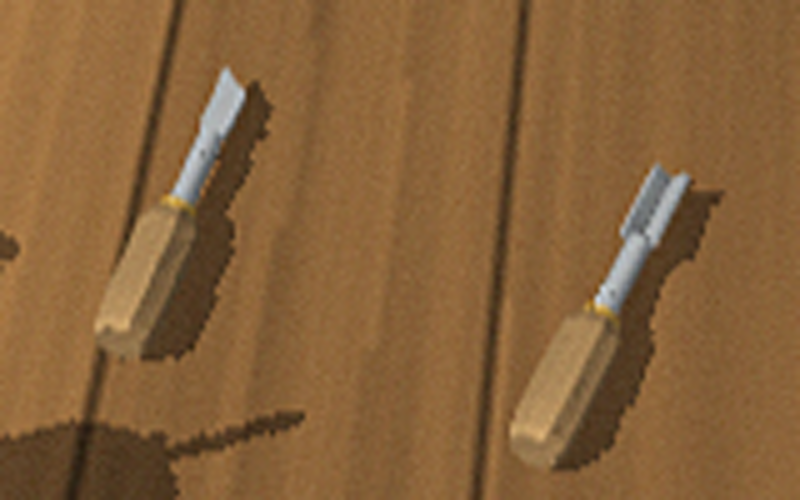

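```bash
cat > m1.py <<'E'
from h import *
def fit(loc,w):
    loc=np.array(loc,float);w=np.array(w)[:,:2]
    a,b=loc-loc.mean(0),w-w.mean(0)
    yaw=np.arctan2((a[:,0]*b[:,1]-a[:,1]*b[:,0]).sum(),(a*b).sum())
    c,s=np.cos(yaw),np.sin(yaw);t=w.mean(0)-np.array([[c,-s],[s,c]])@loc.mean(0)
    res=w-(loc@np.array([[c,-s],[s,c]]).T+t)
    return t,yaw,res
if __name__=="__main__":
    L=[(96,98.5),(96,-98.5),(-104,-98.5),(-104,98.5)]
    S=[onz("side",p,55) for p in[(284.4,129),(371,123.4),(389.6,183.6),(293.6,191.6)]]
    Tq=[onz("top",p,55) for p in[(487,184),(507.6,280.4),(408,303),(389,202)]]
    for n,w in(("side",S),("top",Tq),):
        t,y,res=fit(L,w);print(n,t.round(1),y.round(4),"\n",res.round(1))
    t,y,res=fit(L+L,S+Tq);print("both",t.round(1),y.round(4))
    for n in("top","side"):
        im=cv2.imread(f"pics/{n}0.png");hsv=cv2.cvtColor(im,cv2.COLOR_BGR2HSV)
        m=cv2.inRange(hsv,(12,85,125),(24,135,255))
        a,b,c,d={"side":(300,140,375,195),"top":(390,210,480,280)}[n]
        k,lab,st,ce=cv2.connectedComponentsWithStats(m[b:d,a:c])
        for i in range(1,k):
            if st[i,4]>20:
                uv=ce[i]+(a,b);print(n,st[i],uv.round(1),onz(n,uv,64).round(1),onz(n,uv,66).round(1))
    # block
    Lb=[(-20,-60),(-20,60),(20,-60),(20,60)]
    # side crop2 corners z36
    q=[onz("side",(360+x/5,330+y/5),36) for x,y in[(92,73),(215,73),(267,445),(120,445),(172,251)]]
    print("block side",np.round(q,1))
    q=[onz("top",(155+x/5,275+y/5),36) for x,y in[(48,82),(355,62),(362,158),(52,182),(194,120)]]
    print("block top",np.round(q,1))
E
python3 m1.py
```

```text
side [ 542.3 -227.2] -1.3625 
 [[-0.4 -0.3]
 [ 0.4  1.1]
 [ 1.5 -0.6]
 [-1.4 -0.3]]
top [ 540.6 -229.7] -1.3546 
 [[-1.  -0.4]
 [ 2.5  0.3]
 [-1.7  1.3]
 [ 0.2 -1.3]]
both [ 541.4 -228.5] -1.3585
top [ 49  15  14  35 269] [445.7 241.8] [ 539.3 -218.    64. ] [ 539.2 -217.5   66. ]
top [11 35  9  9 64] [405.1 249.3] [ 523.  -139.2   64. ] [ 522.9 -138.8   66. ]
side [ 19  10  33  14 219] [333.4 154.8] [ 543.7 -213.5   64. ] [ 543.6 -211.1   66. ]
side [36 38  9 12 82] [339.8 182.8] [ 525.8 -129.7   64. ] [ 525.8 -127.6   66. ]
block side [[444.9 209.3  36. ]
 [405.8 205.8  36. ]
 [394.5 324.5  36. ]
 [436.6 328.3  36. ]
 [420.6 267.6  36. ]]
block top [[431.2 324.2  36. ]
 [442.2 204.1  36. ]
 [405.  200.2  36. ]
 [392.4 321.2  36. ]
 [418.  266.3  36. ]]
```

```bash
cat > plan.py <<'E'
import sys
from h import *
# usage: plan.py x y z yaw  -> shift/turn in tool axes from measured pose
def plan(x,y,z,yaw):
    s=r.sense(); R0=Ro.from_euler('xyz',s['tcp_rot'])
    R1=Ro.from_euler('xyz',[np.pi,0,yaw])
    dp=R0.inv().apply(np.array([x,y,z])-s['eef_pos']); w=(R0.inv()*R1).as_rotvec()
    print("dp",dp.round(1),"ang",w.round(4),"rows>=",max(np.linalg.norm(dp)/41.7,np.degrees(np.linalg.norm(w))/7.16).round(1))
    return dp,w
if __name__=="__main__": plan(*map(float,sys.argv[1:5]))
E
python3 plan.py 522.5 -138.5 200 1.783
python3 - <<'E'
from h import *
M=T(541.4,-228.5,-1.3585)
print("lid out",pts(M,[-200,0,36]))
for uv in[(312.4,175.8),(282.6,170.6),(347.3,181.5),(293,254),(264,244),(328,267)]: print("chis top",onz("top",uv,11).round(1))
for b,uv in[("c3ring",(177,203)),("c3butt",(125,325)),("c3tip",(232,85)),("c2ring",(601,310)),("c2butt",(535,435)),("c2tip",(672,180))]:
    print(b,onz("side",(220+uv[0]/5,220+uv[1]/5),11).round(1))
for uv in[(160,215),(115,170),(205,170),(205,260),(115,260),(237,127)]: print("bench",uv,onz("top",uv,0).round(0))
E
```

```text
dp [ 475.4 -367.3   31.1] ang [-1.0000e-03 -9.0000e-04 -1.5462e+00] rows>= 14.4
lid out [[499.25895463 -32.99007111  36.        ]]
chis top [670.5  41.4  11. ]
chis top [679.6 101.8  11. ]
chis top [660.8 -29.4  11. ]
chis top [511.5  76.3  11. ]
chis top [530.1 134.7  11. ]
chis top [487.2   5.8  11. ]
c3ring [672.1  39.3  11. ]
c3butt [681.7  96.   11. ]
c3tip [660.2 -20.2  11. ]
c2ring [511.8  74.2  11. ]
c2butt [531.9 129.7  11. ]
c2tip [488.3  11.5  11. ]
bench (160, 215) [585. 349.   0.]
bench (115, 170) [676. 448.   0.]
bench (205, 170) [679. 261.   0.]
bench (205, 260) [496. 254.   0.]
bench (115, 260) [491. 438.   0.]
bench (237, 127) [771. 199.   0.]
```

```bash
python3 -m creep '[{"dp":[158,-122,10],"angular":[0,0,-0.52],"fingers":85},{"dp":[158,-122,10],"angular":[0,0,-0.52],"fingers":85},{"dp":[158,-122,10],"angular":[0,0,-0.52],"fingers":85},{"dp":[158,-122,10],"angular":[0,0,-0.52],"fingers":85},{"dp":[158,-122,10],"angular":[0,0,-0.52],"fingers":85}]' 40; python3 plan.py 522.5 -138.5 200 1.783
```

```text
clock: 0.52
eef_pos: [272.5, -449.3, 220.8]
tcp_rot: [-3.141, -0.001, 0.764]
contact_force: [0.6, -0.0, -0.2]
opening: 0.993
dp [395.6 -51.3  21.1] ang [-6.0000e-04 -1.2000e-03 -1.0187e+00] rows>= 9.6
```

```bash
python3 -m creep '[{"dp":[200,-25,10],"angular":[0,0,-0.52],"fingers":85},{"dp":[200,-25,10],"angular":[0,0,-0.52],"fingers":85},{"dp":[200,-25,10],"angular":[0,0,-0.52],"fingers":85},{"dp":[200,-25,10],"angular":[0,0,-0.52],"fingers":85},{"dp":[200,-25,10],"angular":[0,0,-0.52],"fingers":85}]'; python3 plan.py 522.5 -138.5 200 1.783
```

```text
clock: 0.93
eef_pos: [400.8, -294.1, 211.1]
tcp_rot: [-3.141, -0.0, 1.285]
contact_force: [0.7, -0.6, -0.2]
opening: 0.994
dp [183.6  72.8  11.1] ang [-0.     -0.0005 -0.4984] rows>= 4.7
```

```bash
python3 -m creep '[{"dp":[183.6,72.8,50],"angular":[0,0,-0.498],"fingers":60},{"dp":[183.6,72.8,50],"angular":[0,0,-0.498],"fingers":60},{"dp":[183.6,72.8,50],"angular":[0,0,-0.498],"fingers":60},{"dp":[183.6,72.8,50],"angular":[0,0,-0.498],"fingers":60},{"dp":[183.6,72.8,50],"angular":[0,0,-0.498],"fingers":60}]'; python3 -m creep '[{"dp":[0,0,0],"angular":[0,0,0],"fingers":60},{"dp":[0,0,0],"angular":[0,0,0],"fingers":60}]';python3 plan.py 522.5 -138.5 110 1.783
```

```text
clock: 1.35
eef_pos: [523.6, -139.5, 160.5]
tcp_rot: [-3.141, -0.0, 1.783]
contact_force: [-0.2, 0.1, 0.4]
opening: 0.703
clock: 1.52
eef_pos: [523.0, -140.0, 160.3]
tcp_rot: [-3.14, -0.001, 1.778]
contact_force: [-0.4, -0.6, 0.8]
opening: 0.702
dp [ 1.6 -0.1 50.3] ang [-0.0016 -0.0008 -0.005 ] rows>= 1.2
```

```bash
python3 -m creep '[{"dp":[1.5,0,75],"angular":[0,0,-0.005],"fingers":60},{"dp":[1.5,0,75],"angular":[0,0,-0.005],"fingers":60},{"dp":[1.5,0,75],"angular":[0,0,-0.005],"fingers":60}]'; python3 - <<'E'
from h import *
shot("side","s1",(240,80,420,220),4);shot("top","t1",(340,140,540,320),4)
E
```

```text
clock: 1.77
eef_pos: [517.8, -140.0, 81.4]
tcp_rot: [-3.133, -0.004, 1.779]
contact_force: [-2.0, 0.6, -1.1]
opening: 0.703
```

View pics/s1.png

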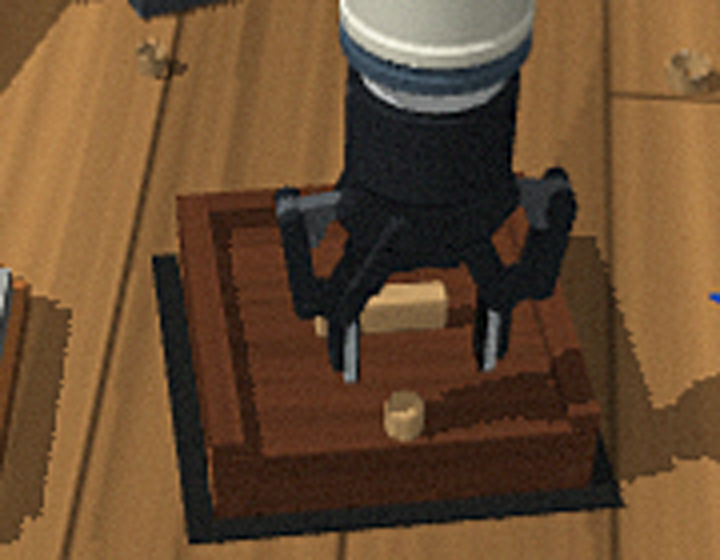

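View pics/t1.png

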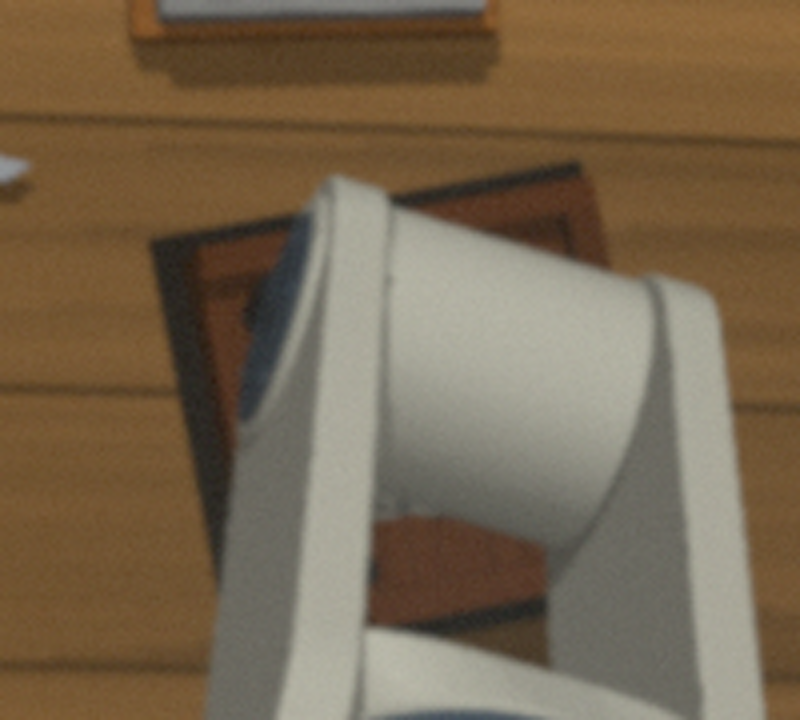

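The side view shows the fingers straddling the pin from just above, at (345,165) across to (362,165), with the pin head at (341,183). In the top view the arm hides the pin. I'll let it settle and check.

```bash
python3 -m creep '[{"dp":[0,0,0],"angular":[0,0,0],"fingers":45},{"dp":[0,0,0],"angular":[0,0,0],"fingers":45},{"dp":[0,0,0],"angular":[0,0,0],"fingers":45}]';python3 plan.py 522.5 -138.5 46 1.783; python3 - <<'E'
from h import *
shot("side","s2",(300,120,390,200),8)
s=r.sense();print(proj("side",[s['eef_pos'],[522.5,-138.5,64],[522.5,-138.5,44]]).round(1))
E
```

```text
clock: 2.12
eef_pos: [523.6, -141.0, 88.2]
tcp_rot: [3.139, 0.001, 1.779]
contact_force: [-0.5, -0.1, 0.3]
opening: 0.527
dp [ 2.7 -0.7 42.2] ang [ 0.0028  0.0015 -0.0036] rows>= 1.0
[[341.9 170.1]
 [341.7 179.9]
 [341.2 187.2]]
```

View pics/s2.png

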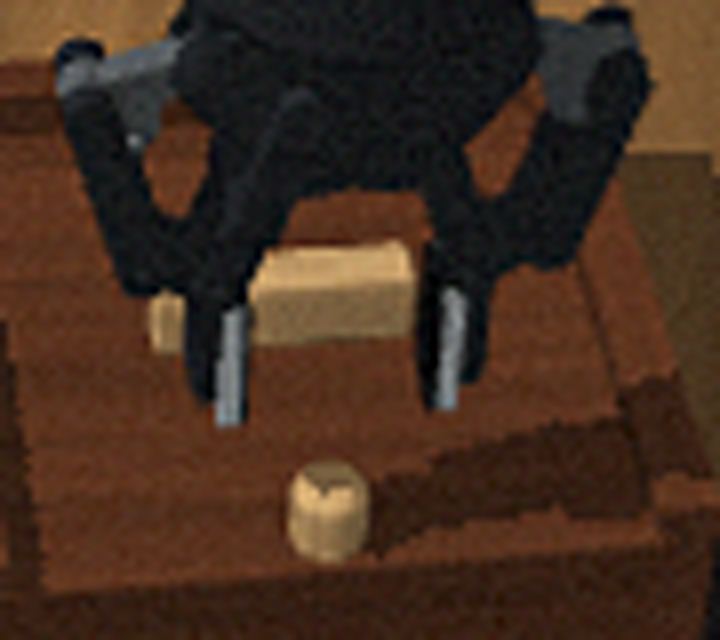

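```bash
python3 -m creep '[{"dp":[2.0,0,15],"angular":[0,0,0],"fingers":45},{"dp":[2.0,0,30],"angular":[0,0,0],"fingers":45},{"dp":[2.0,0,38],"angular":[0,0,0],"fingers":45},{"dp":[2.0,0,38],"angular":[0,0,0],"fingers":45},{"dp":[2.0,0,38],"angular":[0,0,0],"fingers":45}]';python3 -m creep '[{"dp":[0,0,0],"angular":[0,0,0],"fingers":45},{"dp":[0,0,0],"angular":[0,0,0],"fingers":45},{"dp":[0,0,0],"angular":[0,0,0],"fingers":45}]';python3 plan.py 522.5 -138.5 46 1.783; python3 - <<'E'
from h import *
shot("side","s3",(300,120,390,200),8)
E
```

```text
clock: 2.58
eef_pos: [522.0, -138.4, 48.5]
tcp_rot: [-3.141, -0.0, 1.78]
contact_force: [0.4, 0.3, 0.7]
opening: 0.528
clock: 2.83
eef_pos: [522.5, -138.5, 48.9]
tcp_rot: [3.141, 0.0, 1.78]
contact_force: [-0.5, 0.5, -0.4]
opening: 0.524
dp [-0.   0.   2.9] ang [ 0.001   0.0005 -0.0032] rows>= 0.1
```

View pics/s3.png

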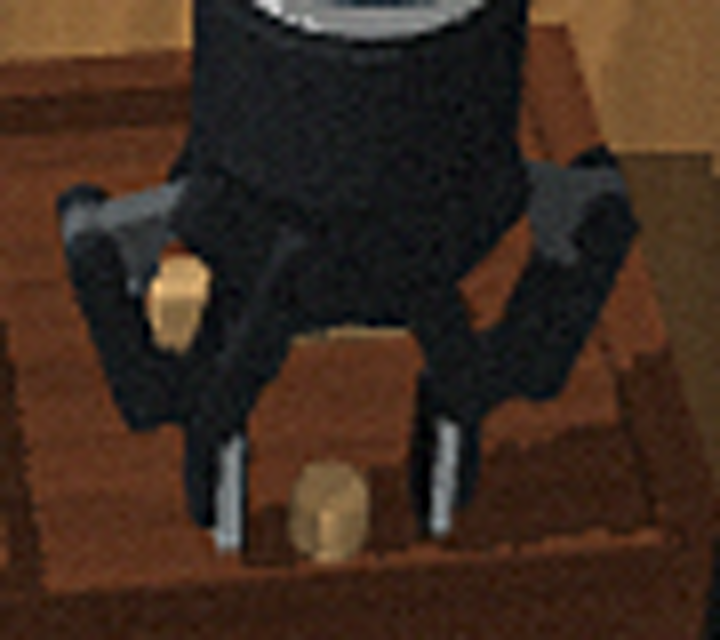

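```bash
python3 -m creep '[{"dp":[0,0,2],"angular":[0,0,0],"fingers":45},{"dp":[0,0,2],"angular":[0,0,0],"fingers":25},{"dp":[0,0,2],"angular":[0,0,0],"fingers":10},{"dp":[0,0,2],"angular":[0,0,0],"fingers":10},{"dp":[0,0,2],"angular":[0,0,0],"fingers":10}]' 40;python3 -m creep '[{"dp":[0,0,0],"angular":[0,0,0],"fingers":10},{"dp":[0,0,0],"angular":[0,0,0],"fingers":10},{"dp":[0,0,0],"angular":[0,0,0],"fingers":10}]'; python3 - <<'E'
from h import *
shot("side","s4",(300,120,390,200),8)
E
```

```text
clock: 3.3
eef_pos: [522.0, -138.3, 46.4]
tcp_rot: [-3.142, -0.0, 1.78]
contact_force: [-1.4, 0.4, 3.0]
opening: 0.21
clock: 3.55
eef_pos: [522.0, -138.3, 46.4]
tcp_rot: [-3.142, -0.0, 1.78]
contact_force: [-1.5, -0.0, 3.7]
opening: 0.214
```

View pics/s4.png

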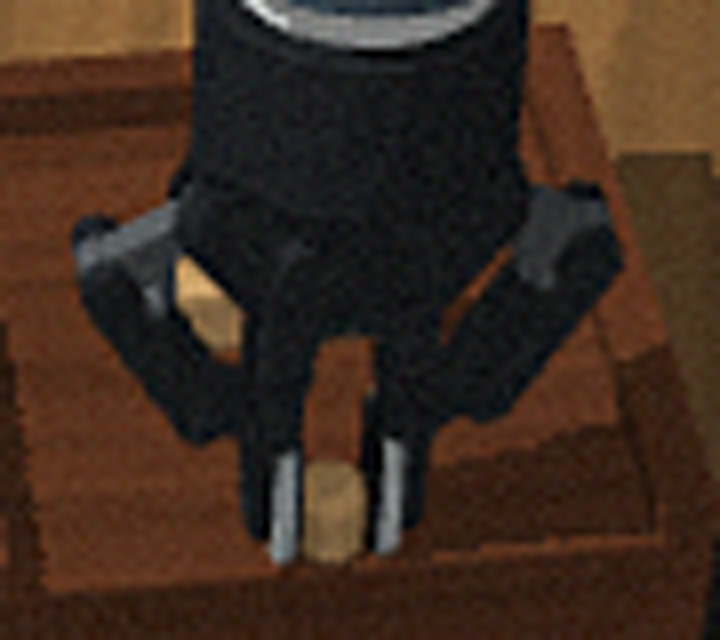

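```bash
python3 -m creep '[{"dp":[0,0,-10],"angular":[0,0,0],"fingers":10},{"dp":[0,0,-30],"angular":[0,0,0],"fingers":10},{"dp":[0,0,-60],"angular":[0,0,0],"fingers":10},{"dp":[0,0,-95],"angular":[0,0,0],"fingers":10},{"dp":[0,0,-95],"angular":[0,0,0],"fingers":10}]' ;python3 -m creep '[{"dp":[0,0,0],"angular":[0,0,0],"fingers":10},{"dp":[0,0,0],"angular":[0,0,0],"fingers":10},{"dp":[0,0,0],"angular":[0,0,0],"fingers":10}]'; python3 - <<'E'
from h import *
shot("side","s5",(290,80,400,200),5)
s=r.sense();print(proj("side",[s['eef_pos'],s['eef_pos']-[0,0,35]]))
E
python3 plan.py 419.3 267 140 1.65
```

```text
clock: 4.02
eef_pos: [525.6, -139.3, 147.6]
tcp_rot: [3.133, 0.004, 1.78]
contact_force: [1.9, 0.3, 0.3]
opening: 0.209
clock: 4.27
eef_pos: [521.1, -138.1, 140.3]
tcp_rot: [-3.14, -0.001, 1.78]
contact_force: [-0.8, 0.0, -0.4]
opening: 0.21
[[344.36553668 150.3331588 ]
 [343.42550674 164.45231509]]
dp [417.4 -15.5   0.6] ang [-0.0021 -0.0009  0.1298] rows>= 10.0
```

View pics/s5.png

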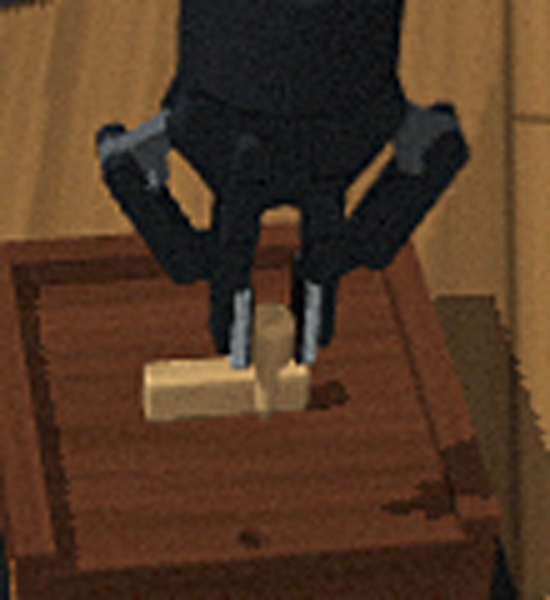

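The pin is out and hangs straight in the fingers, with its tip near side pixel (343,163). Its hole in the lid shows at (340,188). Carrying it to the block now.

```bash
python3 -m creep '[{"dp":[200,-7.5,0],"angular":[0,0,0.06],"fingers":10},{"dp":[200,-7.5,0],"angular":[0,0,0.06],"fingers":10},{"dp":[200,-7.5,0],"angular":[0,0,0.06],"fingers":10},{"dp":[200,-7.5,0],"angular":[0,0,0.06],"fingers":10},{"dp":[200,-7.5,0],"angular":[0,0,0.06],"fingers":10}]' ;python3 plan.py 419.3 267 140 1.65
```

```text
clock: 4.73
eef_pos: [471.3, 57.7, 140.2]
tcp_rot: [-3.139, -0.0, 1.72]
contact_force: [0.2, 0.0, -0.4]
opening: 0.211
dp [214.7 -20.4   0.3] ang [-0.0024 -0.0004  0.0696] rows>= 5.2
```

```bash
python3 -m creep '[{"dp":[195,-18,0],"angular":[0,0,0.07],"fingers":10},{"dp":[195,-18,0],"angular":[0,0,0.07],"fingers":10},{"dp":[195,-18,0],"angular":[0,0,0.07],"fingers":10},{"dp":[195,-18,0],"angular":[0,0,0.07],"fingers":10},{"dp":[212,-20,0],"angular":[0,0,0.07],"fingers":10}]' ;python3 -m creep '[{"dp":[0,0,20],"angular":[0,0,0],"fingers":10},{"dp":[0,0,30],"angular":[0,0,0],"fingers":10},{"dp":[0,0,40],"angular":[0,0,0],"fingers":10},{"dp":[0,0,40],"angular":[0,0,0],"fingers":10},{"dp":[0,0,40],"angular":[0,0,0],"fingers":10}]';python3 plan.py 419.3 267 100 1.65
python3 - <<'E'
from h import *
shot("side","s6",(345,290,445,420),5);shot("top","t6",(130,240,260,360),5)
s=r.sense();p=s['eef_pos'];print(proj("side",[p,p-[0,0,33],[419.3,267,36]]))
E
```

```text
clock: 5.15
eef_pos: [421.6, 259.5, 140.3]
tcp_rot: [-3.14, 0.001, 1.65]
contact_force: [1.5, 0.1, -0.8]
opening: 0.21
clock: 5.57
eef_pos: [422.7, 256.4, 100.4]
tcp_rot: [-3.139, 0.001, 1.648]
contact_force: [0.3, 0.4, -1.0]
opening: 0.212
dp [10.9 -2.6  0.4] ang [-0.0023  0.0013 -0.002 ] rows>= 0.3
[[397.73001956 352.63137175]
 [394.89678736 363.49501446]
 [395.24220375 379.92937414]]
```

View pics/s6.png

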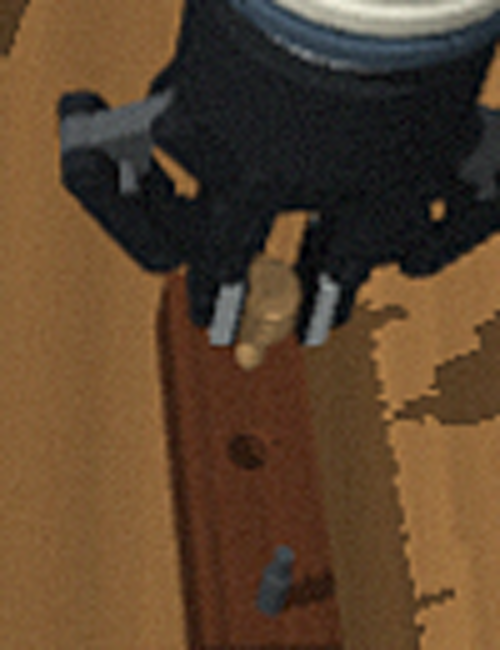

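View pics/t6.png

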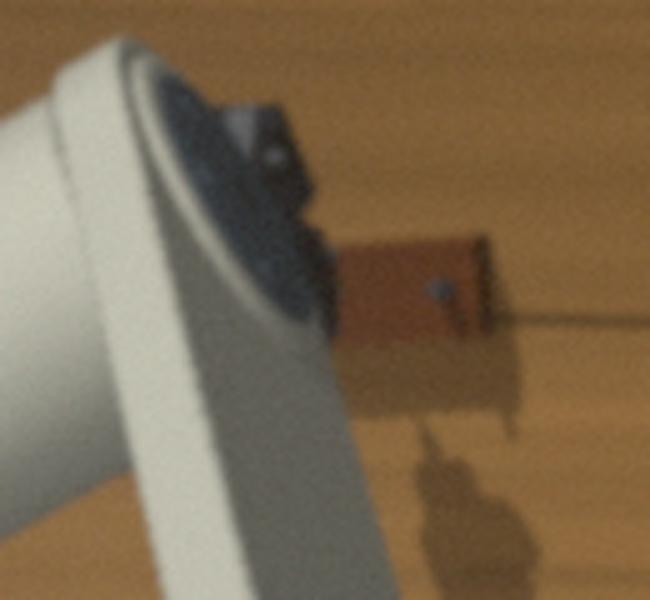

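```bash
python3 - <<'E'
from h import *
print("tip",onz("side",(394.5,361.7),67),"hole",onz("side",(394.2,380.3),36), onz("side",(360+172/5,330+251/5),36))
im=cv2.imread("pics/side0.png")
g=cv2.cvtColor(im,cv2.COLOR_BGR2GRAY)[370:390,385:403];print(g)
g=cv2.cvtColor(cv2.imread("pics/top0.png"),cv2.COLOR_BGR2GRAY)[292:306,186:202];print(g)
E
```

```text
tip [423.94534375 253.33282452  67.        ] hole [420.88643499 267.74173146  36.        ] [420.58124422 267.55281472  36.        ]
[[51 55 60 58 59 57 55 57 55 60 56 54 63 60 53 54 55 58]
 [52 53 55 64 56 59 54 57 57 56 56 61 57 57 59 57 54 56]
 [50 54 56 54 54 64 57 57 54 55 51 59 56 61 59 63 58 61]
 [50 58 59 62 56 54 54 58 49 57 55 52 62 64 56 52 59 58]
 [52 53 59 56 55 57 56 60 58 58 55 54 53 59 59 57 57 53]
 [55 45 60 61 58 56 55 54 56 61 62 60 55 58 57 54 56 53]
 [58 56 51 60 54 57 55 53 43 51 56 70 65 57 62 57 54 57]
 [53 53 61 56 63 51 43 27 30 35 44 50 69 71 63 56 59 59]
 [59 58 54 53 62 41 36 31 33 41 48 48 57 65 52 43 61 55]
 [49 55 60 56 61 39 28 34 39 30 40 48 50 59 65 52 60 55]
 [56 52 59 60 60 43 35 26 33 33 45 50 44 55 64 59 58 58]
 [55 49 55 59 55 50 30 32 27 29 26 46 49 50 58 59 56 60]
 [53 50 62 59 60 62 50 35 26 30 29 23 33 54 58 59 56 60]
 [56 53 54 55 56 62 60 57 42 36 31 38 50 52 60 51 61 57]
 [60 52 54 58 58 56 57 58 54 55 55 59 56 59 63 56 56 58]
 [51 51 50 58 63 52 61 55 56 53 57 52 51 54 57 57 57 56]
 [56 52 51 63 57 60 55 57 57 61 54 52 60 53 58 58 62 58]
[... 187 characters left out ...]
63 60 65 64 64 61 62 63 60 63 65 64]
 [61 60 60 66 63 65 64 63 62 65 65 64 67 65 63 64]
 [68 65 63 65 66 64 64 64 63 62 63 65 65 65 65 66]
 [66 68 66 60 69 64 64 59 56 58 64 65 61 63 63 63]
 [66 70 66 66 65 62 56 54 49 54 59 60 61 64 63 68]
 [67 65 63 61 59 59 51 46 46 47 59 61 63 65 62 65]
 [64 64 64 64 61 57 52 44 43 47 56 66 64 64 62 61]
 [62 66 62 61 62 58 48 39 43 49 61 63 61 62 65 64]
 [64 60 66 63 65 60 50 43 43 48 57 60 62 65 65 67]
 [67 65 64 67 63 61 56 58 51 55 57 64 62 68 62 67]
 [69 64 62 65 67 65 63 59 58 58 58 64 67 67 66 68]
 [67 69 63 65 65 69 68 66 60 64 62 63 65 65 64 68]
 [67 66 67 66 65 64 64 65 66 67 66 64 67 68 67 65]
 [66 66 65 64 60 65 62 67 65 66 68 68 56 65 62 66]]
```

```bash
python3 -m creep '[{"dp":[12,-1.9,0],"angular":[0,0,0],"fingers":10},{"dp":[12,-1.9,10],"angular":[0,0,0],"fingers":10},{"dp":[12,-1.9,22],"angular":[0,0,0],"fingers":10},{"dp":[12,-1.9,22],"angular":[0,0,0],"fingers":10},{"dp":[12,-1.9,22],"angular":[0,0,0],"fingers":10}]';python3 -m creep '[{"dp":[0,0,0],"angular":[0,0,0],"fingers":10},{"dp":[0,0,0],"angular":[0,0,0],"fingers":10},{"dp":[0,0,0],"angular":[0,0,0],"fingers":10}]'
python3 - <<'E'
from h import *
shot("side","s7",(370,340,420,400),10)
E
```

```text
clock: 6.08
eef_pos: [419.8, 269.6, 78.8]
tcp_rot: [-3.14, 0.001, 1.65]
contact_force: [-0.3, -0.3, -0.0]
opening: 0.213
clock: 6.33
eef_pos: [420.5, 269.9, 79.8]
tcp_rot: [3.141, -0.0, 1.65]
contact_force: [0.6, -0.2, -0.3]
opening: 0.21
```

View pics/s7.png

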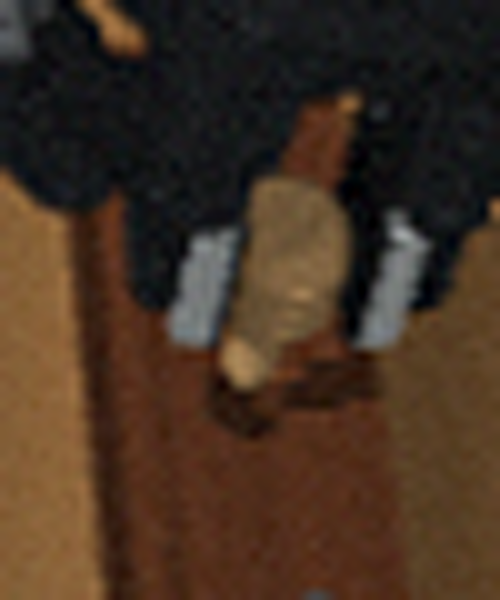

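```bash
python3 - <<'E'
from h import *
h=onz("side",(394.2,380),36);print(h,proj("side",[h,h+[0,0,10.4],h+[0,3,10.4]]))
s=r.sense();print(s['eef_pos'],onz("side",(394.2,377.8),46.4))
E
```

```text
[420.87744885 267.2570484   36.        ] [[394.2        380.        ]
 [395.04533486 376.88513713]
 [395.08474548 378.75931319]]
[420.50958113 269.91928175  79.70246886] [422.16967829 268.84069178  46.4       ]
```

```bash
python3 -m creep '[{"dp":[-1.5,-1.3,0],"angular":[0,0,0],"fingers":10},{"dp":[-1.5,-1.3,8],"angular":[0,0,0],"fingers":10},{"dp":[-1.5,-1.3,14],"angular":[0,0,0],"fingers":10},{"dp":[-1.5,-1.3,18],"angular":[0,0,0],"fingers":10},{"dp":[-1.5,-1.3,18],"angular":[0,0,0],"fingers":10}]';python3 -m creep '[{"dp":[0,0,0],"angular":[0,0,0],"fingers":10},{"dp":[0,0,0],"angular":[0,0,0],"fingers":10}]'
python3 - <<'E'
from h import *
shot("side","s8",(370,340,420,400),10)
E
```

```text
clock: 6.8
eef_pos: [418.3, 267.7, 60.0]
tcp_rot: [-3.14, 0.001, 1.65]
contact_force: [-1.2, -0.3, 0.3]
opening: 0.209
clock: 6.97
eef_pos: [419.0, 268.2, 61.2]
tcp_rot: [-3.141, 0.0, 1.65]
contact_force: [-0.1, 0.1, 0.8]
opening: 0.208
```

View pics/s8.png

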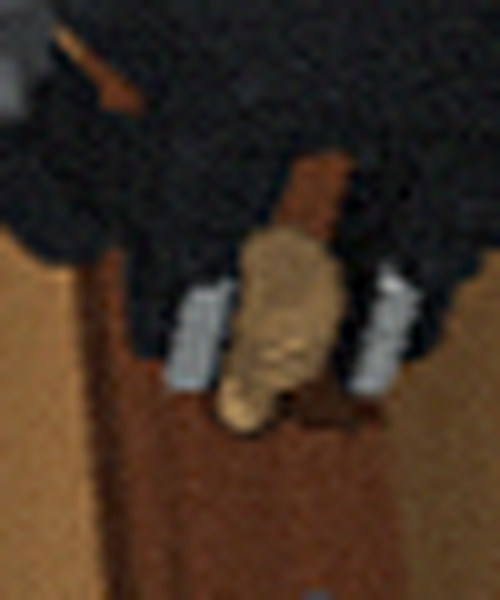

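```bash
python3 -m creep '[{"dp":[0,0,6],"angular":[0,0,0],"fingers":10},{"dp":[0,0,12],"angular":[0,0,0],"fingers":10},{"dp":[0,0,17],"angular":[0,0,0],"fingers":10},{"dp":[0,0,17],"angular":[0,0,0],"fingers":10},{"dp":[0,0,17],"angular":[0,0,0],"fingers":10}]';python3 -m creep '[{"dp":[0,0,0],"angular":[0,0,0],"fingers":10},{"dp":[0,0,0],"angular":[0,0,0],"fingers":10}]'
python3 - <<'E'
from h import *
shot("side","s9",(370,340,420,400),10)
E
```

```text
clock: 7.43
eef_pos: [418.7, 267.9, 43.7]
tcp_rot: [-3.141, 0.001, 1.65]
contact_force: [-0.6, 0.9, 0.1]
opening: 0.209
clock: 7.6
eef_pos: [419.2, 268.2, 44.4]
tcp_rot: [3.141, -0.0, 1.65]
contact_force: [-0.1, 1.0, -0.2]
opening: 0.213
```

View pics/s9.png

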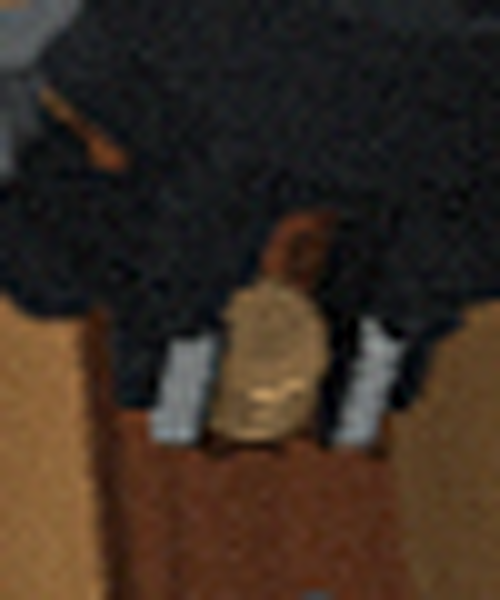

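Inserted freely. I'll lower the last 5 mm or so and release with a small opening.

```bash
python3 -m creep '[{"dp":[0,0,3],"angular":[0,0,0],"fingers":10},{"dp":[0,0,5],"angular":[0,0,0],"fingers":10},{"dp":[0,0,5],"angular":[0,0,0],"fingers":10},{"dp":[0,0,5],"angular":[0,0,0],"fingers":10},{"dp":[0,0,5],"angular":[0,0,0],"fingers":10}]';python3 -m creep '[{"dp":[0,0,0],"angular":[0,0,0],"fingers":35},{"dp":[0,0,0],"angular":[0,0,0],"fingers":35},{"dp":[0,0,0],"angular":[0,0,0],"fingers":35},{"dp":[0,0,-5],"angular":[0,0,0],"fingers":35},{"dp":[0,0,-30],"angular":[0,0,0],"fingers":35}]'
python3 -m creep '[{"dp":[0,0,-40],"angular":[0,0,0],"fingers":50},{"dp":[0,0,-80],"angular":[0,0,0],"fingers":50},{"dp":[0,0,-120],"angular":[0,0,0],"fingers":50},{"dp":[0,0,-120],"angular":[0,0,0],"fingers":50}]'
python3 - <<'E'
from h import *
shot("side","s10",(345,290,445,420),5)
E
python3 plan.py 539 -217 170 0.2123
```

```text
clock: 8.07
eef_pos: [419.0, 268.1, 39.3]
tcp_rot: [-3.142, 0.0, 1.65]
contact_force: [-0.2, 0.6, 0.1]
opening: 0.207
clock: 8.48
eef_pos: [417.0, 266.9, 67.2]
tcp_rot: [-3.137, 0.003, 1.65]
contact_force: [-0.2, -0.1, -0.2]
opening: 0.408
clock: 8.82
eef_pos: [422.5, 270.4, 197.0]
tcp_rot: [3.132, -0.005, 1.65]
contact_force: [1.5, 0.7, 1.1]
opening: 0.589
dp [-494.5   78.6   22.5] ang [ 0.0033 -0.0087  1.4375] rows>= 12.0
```

View pics/s10.png

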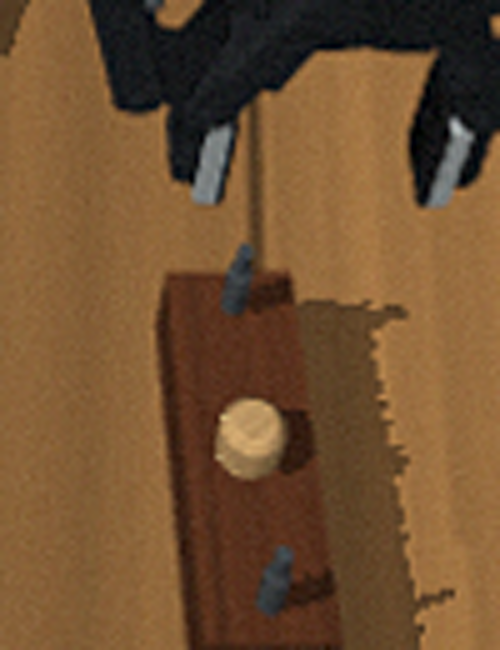

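The pin stands in the middle hole with its head on the block, at side pixel (395,378). Next is the lid.

```bash
python3 -m creep '[{"dp":[-190,30,0],"angular":[0,0,0.52],"fingers":50},{"dp":[-190,30,0],"angular":[0,0,0.52],"fingers":50},{"dp":[-190,30,0],"angular":[0,0,0.52],"fingers":50},{"dp":[-190,30,0],"angular":[0,0,0.52],"fingers":50},{"dp":[-190,30,0],"angular":[0,0,0.52],"fingers":50}]';python3 plan.py 539 -217 170 0.2123
```

```text
clock: 9.28
eef_pos: [463.4, 78.0, 188.6]
tcp_rot: [-3.141, 0.001, 1.122]
contact_force: [0.3, 1.0, 0.4]
opening: 0.587
dp [-233.   196.1   18.8] ang [-0.      0.0017  0.9095] rows>= 7.3
```

```bash
python3 -m creep '[{"dp":[-155,130,5],"angular":[0,0,0.55],"fingers":50},{"dp":[-155,130,5],"angular":[0,0,0.55],"fingers":50},{"dp":[-155,130,5],"angular":[0,0,0.55],"fingers":50},{"dp":[-155,130,5],"angular":[0,0,0.55],"fingers":50},{"dp":[-155,130,5],"angular":[0,0,0.55],"fingers":50}]';python3 plan.py 539 -217 150 0.2123
```

```text
clock: 9.7
eef_pos: [514.9, -117.0, 183.4]
tcp_rot: [-3.141, 0.001, 0.572]
contact_force: [1.4, 0.4, 0.4]
opening: 0.584
dp [-33.8  97.1  33.4] ang [-0.0005  0.0011  0.3598] rows>= 2.9
```

```bash
python3 -m creep '[{"dp":[-33.8,97,33],"angular":[0,0,0.36],"fingers":50},{"dp":[-33.8,97,33],"angular":[0,0,0.36],"fingers":50},{"dp":[-33.8,97,33],"angular":[0,0,0.36],"fingers":50},{"dp":[-33.8,97,33],"angular":[0,0,0.36],"fingers":50},{"dp":[-33.8,97,33],"angular":[0,0,0.36],"fingers":50}]';python3 -m creep '[{"dp":[0,0,30],"angular":[0,0,0],"fingers":40},{"dp":[0,0,60],"angular":[0,0,0],"fingers":40},{"dp":[0,0,60],"angular":[0,0,0],"fingers":40},{"dp":[0,0,60],"angular":[0,0,0],"fingers":40},{"dp":[0,0,60],"angular":[0,0,0],"fingers":40}]';python3 -m creep '[{"dp":[0,0,0],"angular":[0,0,0],"fingers":40},{"dp":[0,0,0],"angular":[0,0,0],"fingers":40}]';python3 plan.py 539 -217 46 0.2123
python3 - <<'E'
from h import *
shot("side","s11",(280,80,400,200),5)
s=r.sense();p=s['eef_pos'];print(proj("side",[p]))
E
```

```text
clock: 10.12
eef_pos: [539.1, -214.8, 149.7]
tcp_rot: [-3.14, 0.002, 0.219]
contact_force: [-0.3, 0.6, -0.6]
opening: 0.587
clock: 10.53
eef_pos: [540.7, -213.5, 92.5]
tcp_rot: [3.141, -0.0, 0.222]
contact_force: [0.2, 0.6, 1.0]
opening: 0.466
clock: 10.7
eef_pos: [541.3, -214.3, 93.0]
tcp_rot: [3.14, -0.002, 0.221]
contact_force: [-0.7, -0.3, -1.1]
opening: 0.468
dp [-2.9  2.1 47. ] ang [ 0.0015 -0.0022  0.0082] rows>= 1.1
[[335.19470894 143.7352607 ]]
```

View pics/s11.png

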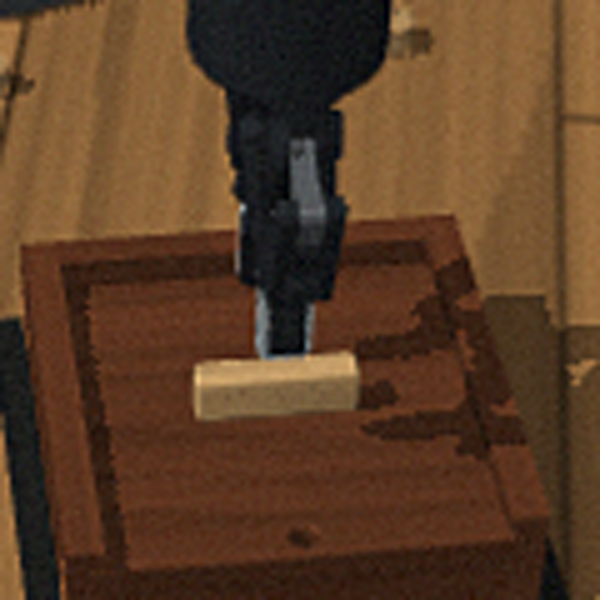

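```bash
python3 - <<'E'
from h import *
M=T(541.4,-228.5,-1.3585)
print(proj("side",pts(M,[[-12,35,66],[-12,-35,66],[-12,0,66],[-12,0,47],[-20,0,66],[-20,35,44],[-20,-35,44]])).round(1))
print(proj("top",pts(M,[[-12,35,66],[-12,-35,66],[-12,0,66],[-92,0,64]])).round(1))
E
```

```text
[[319.3 154.5]
 [352.3 151.9]
 [335.8 153.2]
 [335.5 160.2]
 [336.4 155.7]
 [319.6 165. ]
 [352.3 162.4]]
[[441.7 224.1]
 [449.  259.8]
 [445.3 241.9]
 [404.7 249.8]]
```

```bash
python3 -m creep '[{"dp":[-2.5,2,20],"angular":[0,0,0.008],"fingers":40},{"dp":[-2.5,2,35],"angular":[0,0,0.008],"fingers":40},{"dp":[-2.5,2,43],"angular":[0,0,0.008],"fingers":40},{"dp":[-2.5,2,43],"angular":[0,0,0.008],"fingers":40},{"dp":[-2.5,2,43],"angular":[0,0,0.008],"fingers":40}]';python3 -m creep '[{"dp":[0,0,0],"angular":[0,0,0],"fingers":40},{"dp":[0,0,0],"angular":[0,0,0],"fingers":40},{"dp":[0,0,0],"angular":[0,0,0],"fingers":40}]';python3 plan.py 539 -217 46.5 0.2123
python3 - <<'E'
from h import *
shot("side","s12",(280,80,400,200),5)
E
```

```text
clock: 11.17
eef_pos: [538.3, -216.7, 48.6]
tcp_rot: [-3.141, 0.0, 0.212]
contact_force: [-0.5, 0.6, 0.6]
opening: 0.468
clock: 11.42
eef_pos: [538.8, -216.9, 49.1]
tcp_rot: [3.141, -0.001, 0.212]
contact_force: [0.1, 0.5, 0.5]
opening: 0.467
dp [0.2 0.2 2.6] ang [ 0.0007 -0.0011 -0.0005] rows>= 0.1
```

View pics/s12.png

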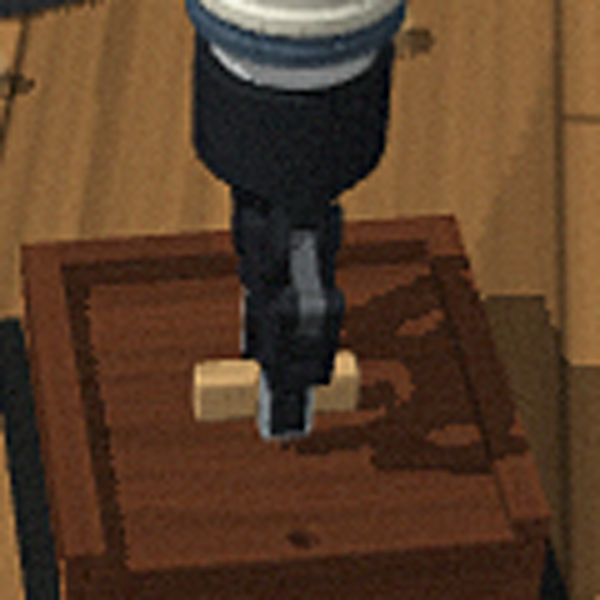

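```bash
python3 -m creep '[{"dp":[1.5,0,2],"angular":[0,0,0],"fingers":40},{"dp":[1.5,0,2],"angular":[0,0,0],"fingers":20},{"dp":[1.5,0,2],"angular":[0,0,0],"fingers":5},{"dp":[1.5,0,2],"angular":[0,0,0],"fingers":5},{"dp":[1.5,0,2],"angular":[0,0,0],"fingers":5}]' 70;python3 -m creep '[{"dp":[0,0,0],"angular":[0,0,0],"fingers":5},{"dp":[0,0,0],"angular":[0,0,0],"fingers":5},{"dp":[0,0,0],"angular":[0,0,0],"fingers":5}]'; python3 -c "
from h import *
s=r.sense();print(s['tcp_rot'].round(4),s['wrist_torque'].round(2));shot('side','s13',(280,80,400,200),5)"
```

```text
clock: 11.88
eef_pos: [539.8, -216.4, 46.5]
tcp_rot: [3.141, -0.0, 0.212]
contact_force: [-0.6, -0.4, 4.0]
opening: 0.166
clock: 12.13
eef_pos: [539.8, -216.4, 46.5]
tcp_rot: [3.141, -0.0, 0.212]
contact_force: [-0.3, 0.9, 5.2]
opening: 0.168
[ 3.1414e+00 -3.0000e-04  2.1180e-01] [0.04 0.09 0.05]
```

View pics/s13.png

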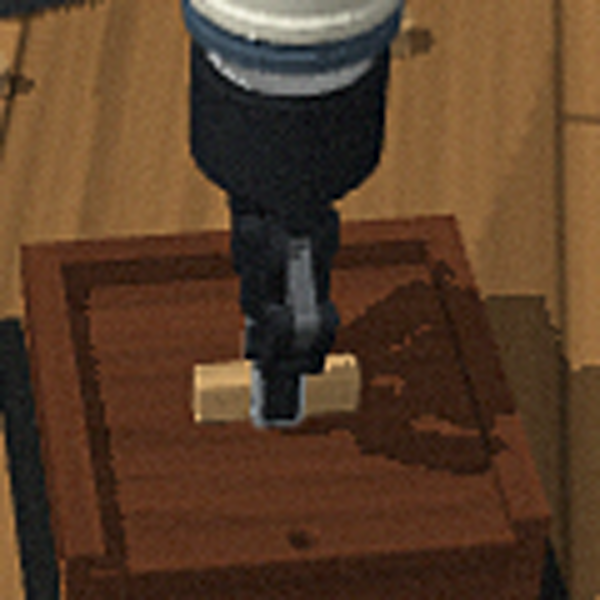

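```bash
python3 -m creep '[{"dp":[0,0,-1],"angular":[0,0,0],"fingers":5},{"dp":[0,-6,-1.2],"angular":[0,0,0],"fingers":5},{"dp":[0,-14,-1.2],"angular":[0,0,0],"fingers":5},{"dp":[0,-22,-1.2],"angular":[0,0,0],"fingers":5},{"dp":[0,-30,-1.2],"angular":[0,0,0],"fingers":5}]' ;python3 -c "
from h import *
s=r.sense();print(s['tcp_rot'].round(4),s['wrist_torque'].round(2))"
```

```text
clock: 12.6
eef_pos: [532.7, -185.9, 47.2]
tcp_rot: [-3.141, 0.001, 0.212]
contact_force: [-0.7, 0.4, -2.1]
opening: 0.172
[-3.141e+00  7.000e-04  2.118e-01] [-0.06  0.02 -0.  ]
```

```bash
python3 -m creep '[{"dp":[0,-10,0],"angular":[0,0,0],"fingers":5},{"dp":[0,-22,0],"angular":[0,0,0],"fingers":5},{"dp":[0,-35,0],"angular":[0,0,0],"fingers":5},{"dp":[0,-48,0],"angular":[0,0,0],"fingers":5},{"dp":[0,-60,0],"angular":[0,0,0],"fingers":5}]' ;python3 -c "
from h import *
s=r.sense();print(s['tcp_rot'].round(4),s['wrist_torque'].round(2));shot('side','s14',(270,80,410,220),4)"
```

```text
clock: 13.02
eef_pos: [520.3, -126.8, 47.5]
tcp_rot: [-3.141, 0.0, 0.212]
contact_force: [0.0, -0.1, -2.4]
opening: 0.169
[-3.1414e+00  2.0000e-04  2.1210e-01] [0.02 0.03 0.01]
```

View pics/s14.png

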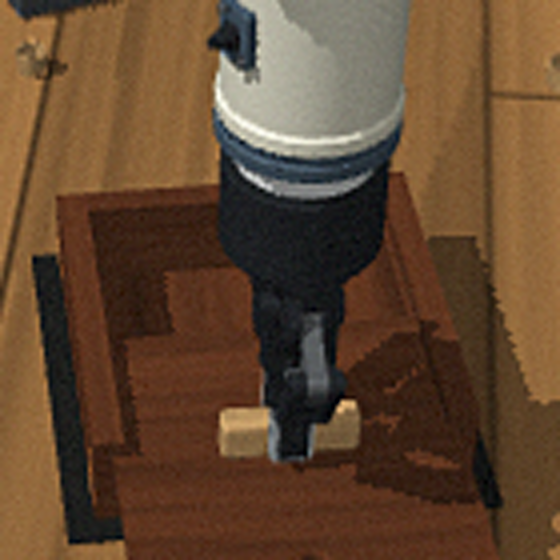

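The lid slides freely. The wrist reading of about -2.4 N is close to the lid's weight, and there is no side load. I'll keep pulling.

```bash
python3 -m creep '[{"dp":[0,-14,0],"angular":[0,0,0],"fingers":5},{"dp":[0,-28,0],"angular":[0,0,0],"fingers":5},{"dp":[0,-42,0],"angular":[0,0,0],"fingers":5},{"dp":[0,-56,0],"angular":[0,0,0],"fingers":5},{"dp":[0,-70,0],"angular":[0,0,0],"fingers":5}]' ;python3 -m creep '[{"dp":[0,-14,0],"angular":[0,0,0],"fingers":5},{"dp":[0,-28,0],"angular":[0,0,0],"fingers":5},{"dp":[0,-42,0],"angular":[0,0,0],"fingers":5},{"dp":[0,-46,0],"angular":[0,0,0],"fingers":5},{"dp":[0,-46,0],"angular":[0,0,0],"fingers":5}]';python3 -c "
from h import *
s=r.sense();print(s['tcp_rot'].round(4),s['wrist_torque'].round(2));shot('side','s15',(250,80,410,240),4)"
```

```text
clock: 13.48
eef_pos: [505.5, -58.5, 47.5]
tcp_rot: [-3.142, 0.0, 0.212]
contact_force: [1.3, -0.2, -0.8]
opening: 0.165
clock: 13.9
eef_pos: [495.9, -13.7, 47.5]
tcp_rot: [-3.141, 0.0, 0.214]
contact_force: [-0.2, 0.2, -1.8]
opening: 0.171
[-3.1415e+00  3.0000e-04  2.1360e-01] [-0.02 -0.03 -0.01]
```

View pics/s15.png

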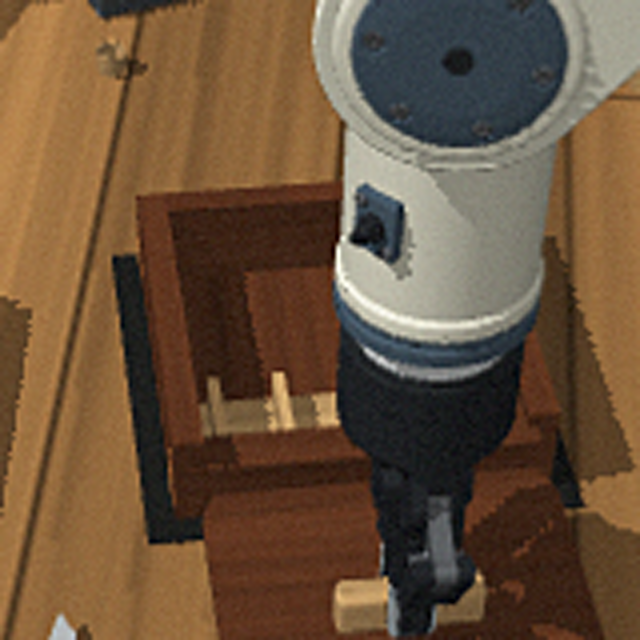

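```bash
python3 -m creep '[{"dp":[0,0,-25],"angular":[0,0,0],"fingers":5},{"dp":[0,0,-60],"angular":[0,0,0],"fingers":5},{"dp":[0,0,-90],"angular":[0,0,0],"fingers":5},{"dp":[0,0,-100],"angular":[0,0,0],"fingers":5},{"dp":[0,0,-100],"angular":[0,0,0],"fingers":5}]';python3 plan.py 585 345 150 .2123
```

```text
clock: 14.37
eef_pos: [498.5, -15.6, 150.1]
tcp_rot: [3.14, -0.005, 0.211]
contact_force: [1.0, 0.9, -2.3]
opening: 0.167
dp [ 160.2 -334.4    0.5] ang [ 0.0015 -0.0054 -0.0011] rows>= 8.9
```

```bash
python3 -m creep '[{"dp":[15,-31,0],"angular":[0,0,0],"fingers":5},{"dp":[32,-66,0],"angular":[0,0,0],"fingers":5},{"dp":[48,-100,0],"angular":[0,0,0],"fingers":5},{"dp":[64,-134,0],"angular":[0,0,0],"fingers":5},{"dp":[80,-168,0],"angular":[0,0,0],"fingers":5}]';python3 -m creep '[{"dp":[16,-34,0],"angular":[0,0,0],"fingers":5},{"dp":[32,-68,0],"angular":[0,0,0],"fingers":5},{"dp":[48,-100,0],"angular":[0,0,0],"fingers":5},{"dp":[64,-134,0],"angular":[0,0,0],"fingers":5},{"dp":[76,-159,0],"angular":[0,0,0],"fingers":5}]';python3 -m creep '[{"dp":[0,0,0],"angular":[0,0,0],"fingers":5},{"dp":[0,0,0],"angular":[0,0,0],"fingers":5},{"dp":[0,0,0],"angular":[0,0,0],"fingers":5},{"dp":[0,0,0],"angular":[0,0,0],"fingers":5}]';python3 plan.py 585 345 12 .2123
python3 -c "
from h import *
shot('side','s16');shot('top','t16')"
```

```text
clock: 14.78
eef_pos: [538.6, 167.2, 145.4]
tcp_rot: [3.141, 0.002, 0.211]
contact_force: [0.3, -0.6, -1.2]
opening: 0.169
clock: 15.2
eef_pos: [579.9, 339.7, 144.8]
tcp_rot: [3.141, 0.002, 0.212]
contact_force: [0.5, -0.3, -1.5]
opening: 0.172
clock: 15.53
eef_pos: [579.5, 335.9, 146.1]
tcp_rot: [3.141, 0.002, 0.211]
contact_force: [0.3, -0.2, -0.6]
opening: 0.168
dp [  7.6  -7.9 134.1] ang [ 0.001   0.0022 -0.0014] rows>= 3.2
```

View pics/s16.png

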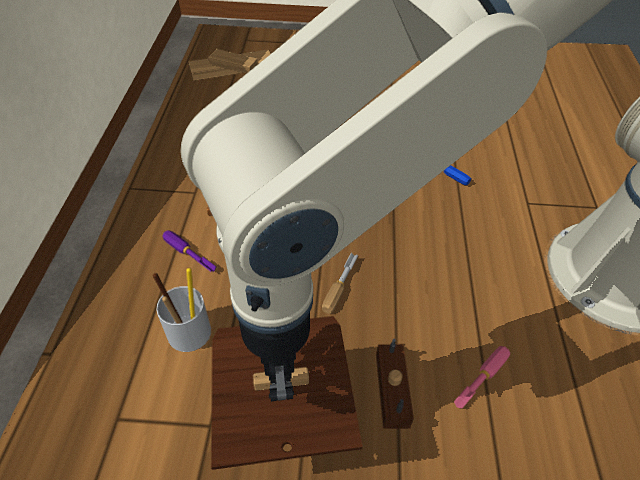

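View pics/t16.png

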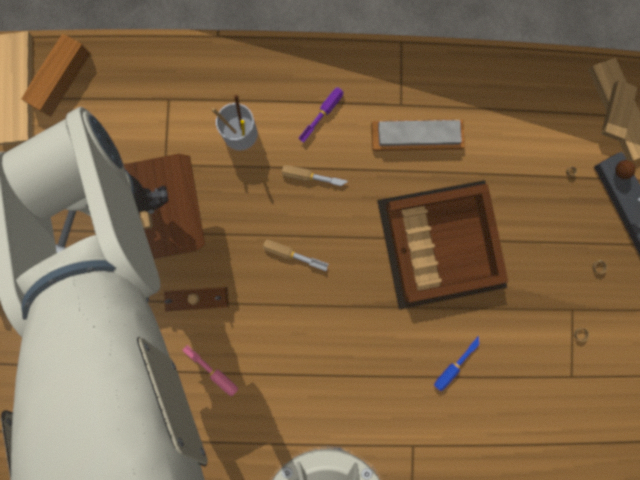

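The lid is out and clear over the free bench, spanning side pixels (212–360, 330–468). The box is open and its rest shows in the top view at (420,247). Lowering the lid.

```bash
python3 -m creep '[{"dp":[0,0,30],"angular":[0,0,0],"fingers":5},{"dp":[0,0,65],"angular":[0,0,0],"fingers":5},{"dp":[0,0,100],"angular":[0,0,0],"fingers":5},{"dp":[0,0,118],"angular":[0,0,0],"fingers":5},{"dp":[0,0,125],"angular":[0,0,0],"fingers":5}]';python3 -m creep '[{"dp":[0,0,0],"angular":[0,0,0],"fingers":5},{"dp":[0,0,0],"angular":[0,0,0],"fingers":5},{"dp":[0,0,0],"angular":[0,0,0],"fingers":5},{"dp":[0,0,0],"angular":[0,0,0],"fingers":5}]'
```

```text
clock: 16.05
eef_pos: [578.1, 335.3, 19.0]
tcp_rot: [3.14, 0.005, 0.211]
contact_force: [-1.1, 0.0, -1.0]
opening: 0.163
clock: 16.38
eef_pos: [581.4, 338.1, 24.5]
tcp_rot: [-3.141, -0.003, 0.212]
contact_force: [0.1, 0.6, -0.8]
opening: 0.168
```

```bash
python3 -m creep '[{"dp":[0,0,5],"angular":[0,0,0],"fingers":5},{"dp":[0,0,9],"angular":[0,0,0],"fingers":5},{"dp":[0,0,9],"angular":[0,0,0],"fingers":5},{"dp":[0,0,9],"angular":[0,0,0],"fingers":5},{"dp":[0,0,9],"angular":[0,0,0],"fingers":5}]';python3 -m creep '[{"dp":[0,0,1.5],"angular":[0,0,0],"fingers":5},{"dp":[0,0,3],"angular":[0,0,0],"fingers":5},{"dp":[0,0,3],"angular":[0,0,0],"fingers":5},{"dp":[0,0,3],"angular":[0,0,0],"fingers":5}]'
```

```text
clock: 16.8
eef_pos: [580.1, 337.5, 13.4]
tcp_rot: [3.142, 0.0, 0.212]
contact_force: [0.4, 0.5, -2.3]
opening: 0.172
clock: 17.13
eef_pos: [580.3, 337.6, 10.6]
tcp_rot: [-3.141, -0.0, 0.212]
contact_force: [0.4, -0.6, -1.1]
opening: 0.167
```

```bash
python3 -m creep '[{"dp":[0,0,0.8],"angular":[0,0,0],"fingers":5},{"dp":[0,0,0.8],"angular":[0,0,0],"fingers":5},{"dp":[0,0,0.8],"angular":[0,0,0],"fingers":5}]';python3 -m creep '[{"dp":[0,0,0],"angular":[0,0,0],"fingers":40},{"dp":[0,0,0],"angular":[0,0,0],"fingers":40},{"dp":[0,0,0],"angular":[0,0,0],"fingers":40},{"dp":[0,0,-5],"angular":[0,0,0],"fingers":40},{"dp":[0,0,-30],"angular":[0,0,0],"fingers":40}]'; python3 -m creep '[{"dp":[0,0,-40],"angular":[0,0,0],"fingers":50},{"dp":[0,0,-80],"angular":[0,0,0],"fingers":50},{"dp":[0,0,-110],"angular":[0,0,0],"fingers":50},{"dp":[0,0,-110],"angular":[0,0,0],"fingers":50}]'
python3 -c "
from h import *
shot('side','s17')"
```

```text
clock: 17.38
eef_pos: [580.3, 337.6, 10.5]
tcp_rot: [-3.141, -0.0, 0.212]
contact_force: [-2.7, -1.5, 7.4]
opening: 0.168
clock: 17.8
eef_pos: [577.6, 336.0, 36.3]
tcp_rot: [3.14, 0.006, 0.212]
contact_force: [-0.6, -0.1, 0.4]
opening: 0.467
clock: 18.13
eef_pos: [583.7, 339.5, 157.4]
tcp_rot: [-3.138, -0.01, 0.212]
contact_force: [1.1, 1.9, -0.1]
opening: 0.587
```

View pics/s17.png

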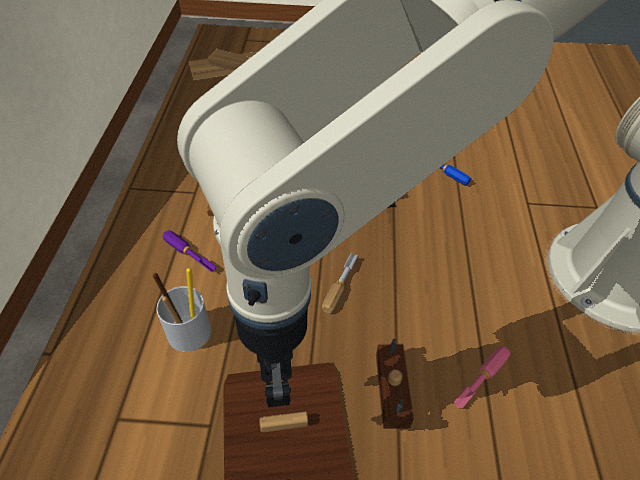

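```bash
cat > chis.py <<'E'
from h import *
def chis(n,im,roi,z=11):
    a,b,c,d=roi
    im=cv2.GaussianBlur(im,(3,3),0)[b:d,a:c]
    hsv=cv2.cvtColor(im,cv2.COLOR_BGR2HSV)
    st=(hsv[...,1]<70)&(hsv[...,2]>90)
    rng=(hsv[...,0]>20)&(hsv[...,1]>150)&(hsv[...,2]>110)
    k,lab,stt,ce=cv2.connectedComponentsWithStats(st.astype(np.uint8))
    i=1+np.argmax(stt[1:,4]); ys,xs=np.nonzero(lab==i)
    w=np.array([onz(n,(x+a,y+b),z)[:2] for x,y in zip(xs,ys)])
    m=w.mean(0);u=np.linalg.svd(w-m)[2][0]
    if u[1]>0:u=-u
    t=(w-m)@u
    print(n,"steel",len(w),"mean",m.round(1),"yaw",np.arctan2(u[1],u[0]).round(3),"ends",(m+u*np.percentile(t,1)).round(1),(m+u*np.percentile(t,99)).round(1),"len",np.ptp(t).round(1))
    if rng.sum()>2:
        ys,xs=np.nonzero(rng); p=onz(n,(xs.mean()+a,ys.mean()+b),z);print("  ring",p.round(1),len(xs))
if __name__=="__main__":
    for n,f,rois in(("side","side0",[(225,225,280,300),(315,245,370,320)]),("top","t16",[(275,160,352,195),(258,235,335,278)])):
        im=cv2.imread(f"pics/{f}.png")
        for ro in rois: chis(n,im,ro)
E
python3 chis.py
```

```text
side steel 150 mean [665.5   4.6] yaw -1.727 ends [670.3  35.4] [660.7 -25.9] len 64.8
side steel 205 mean [499.2  36.2] yaw -1.891 ends [510.5  70.4] [489.6   7.4] len 67.9
top steel 205 mean [663.4   6.1] yaw -1.743 ends [669.2  39.5] [658.1 -24.5] len 67.8
top steel 250 mean [497.3  38.8] yaw -1.918 ends [509.9  73.5] [486.6   9. ] len 71.1
```

```bash
python3 plan.py 504.7 56.5 130 1.237
```

```text
dp [-135.4  259.7   22.7] ang [ 0.0015 -0.0075 -1.0252] rows>= 8.2
```

```bash
python3 -m creep '[{"dp":[-90,170,5],"angular":[0,0,-0.6],"fingers":45},{"dp":[-90,170,5],"angular":[0,0,-0.6],"fingers":45},{"dp":[-90,170,5],"angular":[0,0,-0.6],"fingers":45},{"dp":[-90,170,5],"angular":[0,0,-0.6],"fingers":45},{"dp":[-90,170,5],"angular":[0,0,-0.6],"fingers":45}]';python3 plan.py 504.7 56.5 100 1.237
```

```text
clock: 18.6
eef_pos: [525.0, 149.1, 143.1]
tcp_rot: [-3.14, 0.004, 0.818]
contact_force: [0.0, -0.5, -0.3]
opening: 0.527
dp [-81.3  48.5  43.3] ang [-0.0022  0.0033 -0.4191] rows>= 3.4
```

```bash
python3 -m creep '[{"dp":[-81,48,40],"angular":[0,0,-0.419],"fingers":45},{"dp":[-81,48,40],"angular":[0,0,-0.419],"fingers":45},{"dp":[-81,48,40],"angular":[0,0,-0.419],"fingers":45},{"dp":[-81,48,40],"angular":[0,0,-0.419],"fingers":45},{"dp":[-81,48,40],"angular":[0,0,-0.419],"fingers":45}]';python3 -m creep '[{"dp":[0,0,25],"angular":[0,0,0],"fingers":45},{"dp":[0,0,45],"angular":[0,0,0],"fingers":45},{"dp":[0,0,45],"angular":[0,0,0],"fingers":45},{"dp":[0,0,45],"angular":[0,0,0],"fingers":45},{"dp":[0,0,45],"angular":[0,0,0],"fingers":45}]';python3 plan.py 504.7 56.5 3 1.237; python3 -c "
from h import *
shot('side','s18',(290,200,410,320),5)"
```

```text
clock: 19.02
eef_pos: [505.3, 59.2, 103.2]
tcp_rot: [-3.139, 0.001, 1.231]
contact_force: [2.0, 0.3, -0.6]
opening: 0.524
clock: 19.43
eef_pos: [507.3, 61.0, 60.2]
tcp_rot: [3.141, -0.0, 1.23]
contact_force: [0.0, 0.4, 0.2]
opening: 0.526
dp [-5.2 -1.  57.2] ang [ 0.0001 -0.0001 -0.0066] rows>= 1.4
```

View pics/s18.png

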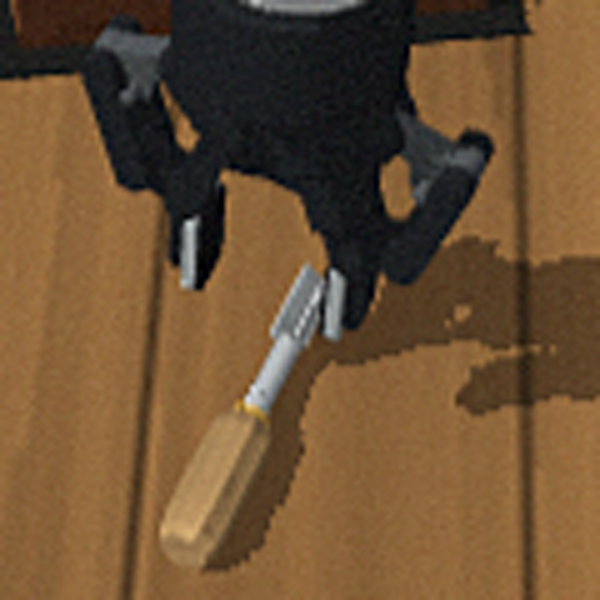

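```bash
python3 -m creep '[{"dp":[-5,-1,15],"angular":[0,0,-0.007],"fingers":45},{"dp":[-5,-1,30],"angular":[0,0,-0.007],"fingers":45},{"dp":[-5,-1,43],"angular":[0,0,-0.007],"fingers":45},{"dp":[-5,-1,48],"angular":[0,0,-0.007],"fingers":45},{"dp":[-5,-1,48],"angular":[0,0,-0.007],"fingers":45}]';python3 -m creep '[{"dp":[0,0,0],"angular":[0,0,0],"fingers":45},{"dp":[0,0,0],"angular":[0,0,0],"fingers":45},{"dp":[0,0,0],"angular":[0,0,0],"fingers":45}]';python3 plan.py 504.7 56.5 3 1.237; python3 -c "
from h import *
shot('side','s19',(290,200,410,320),5)"
```

```text
clock: 19.9
eef_pos: [504.3, 56.3, 11.6]
tcp_rot: [-3.141, 0.0, 1.238]
contact_force: [-0.2, 0.1, -0.6]
opening: 0.528
clock: 20.15
eef_pos: [505.1, 56.3, 12.6]
tcp_rot: [3.14, -0.001, 1.238]
contact_force: [0.4, 0.4, -0.3]
opening: 0.527
dp [ 0.  -0.4  9.6] ang [ 0.0014 -0.0007  0.0008] rows>= 0.2
```

View pics/s19.png

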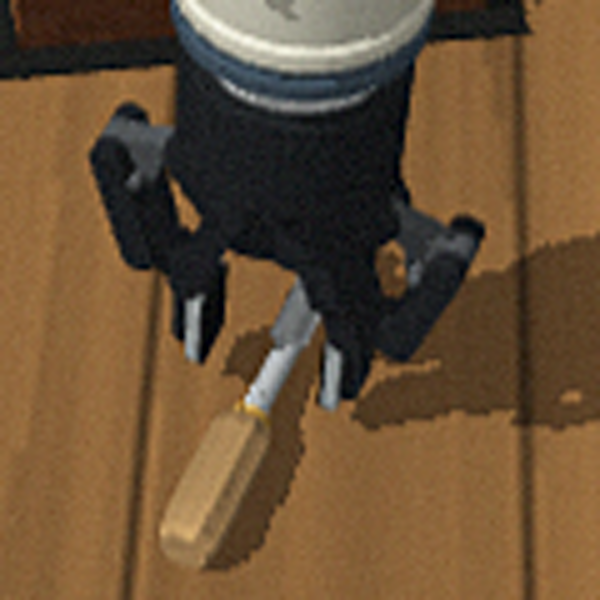

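```bash
python3 - <<'E'
from h import *
c=np.array([504.7,56.5,11]);u=np.array([-.328,-.945,0])
q=proj("side",[c,c-20*u,c+18*u,c-80*u,c+54*u,[505,56.4,3],[505,56.4,12.6],[505,56.4,18]]);print(((q-[290,200])*5).round(0))
E
```

```text
[[273. 372.]
 [252. 413.]
 [291. 337.]
 [187. 541.]
 [326. 268.]
 [271. 385.]
 [272. 369.]
 [273. 360.]]
```

```bash
python3 -m creep '[{"dp":[0,0,5],"angular":[0,0,0],"fingers":45},{"dp":[0,0,9.2],"angular":[0,0,0],"fingers":45},{"dp":[0,0,9.2],"angular":[0,0,0],"fingers":35},{"dp":[0,0,9.2],"angular":[0,0,0],"fingers":20},{"dp":[0,0,9.2],"angular":[0,0,0],"fingers":5}]' 50;python3 -m creep '[{"dp":[0,0,0],"angular":[0,0,0],"fingers":2},{"dp":[0,0,0],"angular":[0,0,0],"fingers":2},{"dp":[0,0,0],"angular":[0,0,0],"fingers":2},{"dp":[0,0,0],"angular":[0,0,0],"fingers":2}]';python3 -c "
from h import *
shot('side','s20',(290,200,410,320),5)"
```

```text
clock: 20.62
eef_pos: [504.2, 56.2, 2.3]
tcp_rot: [-3.141, 0.0, 1.238]
contact_force: [0.2, 0.1, -0.6]
opening: 0.13
clock: 20.95
eef_pos: [504.4, 56.2, 2.5]
tcp_rot: [3.142, -0.0, 1.238]
contact_force: [-0.0, 0.2, -0.2]
opening: 0.09
```

View pics/s20.png

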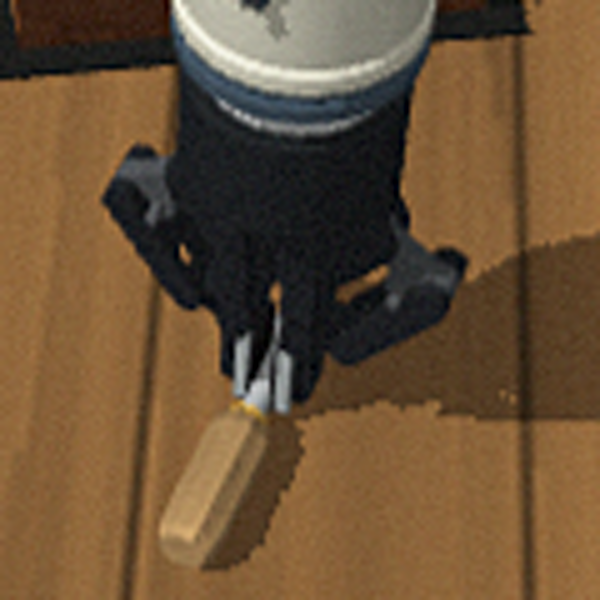

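```bash
python3 -m creep '[{"dp":[0,0,-15],"angular":[0,0,0],"fingers":2},{"dp":[0,0,-45],"angular":[0,0,0],"fingers":2},{"dp":[0,0,-80],"angular":[0,0,0],"fingers":2},{"dp":[0,0,-115],"angular":[0,0,0],"fingers":2},{"dp":[0,0,-125],"angular":[0,0,0],"fingers":2}]';python3 plan.py 561 -237.5 128 1.783;python3 -c "
from h import *
shot('side','s21',(290,150,410,320),4)"
```

```text
clock: 21.42
eef_pos: [506.8, 56.5, 132.0]
tcp_rot: [3.136, -0.003, 1.238]
contact_force: [1.0, -0.5, -0.5]
opening: 0.088
dp [-260.1  147.3    4.2] ang [ 0.0062 -0.001  -0.5452] rows>= 7.2
```

View pics/s21.png

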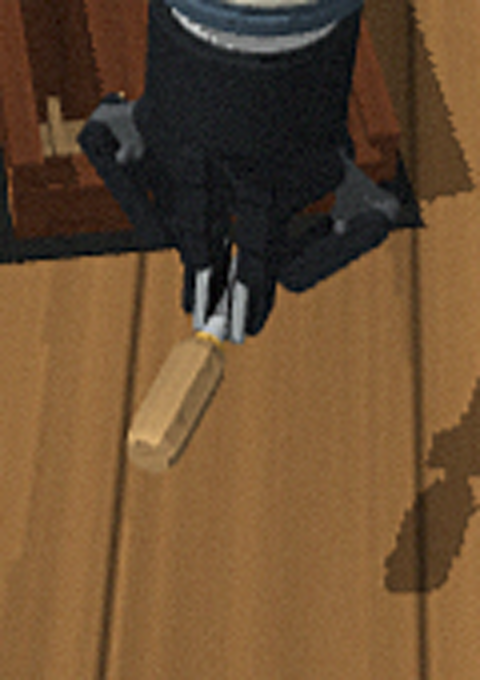

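Held level. Moving over the box.

```bash
python3 -m creep '[{"dp":[-36,20,0],"angular":[0,0,-0.1],"fingers":2},{"dp":[-72,41,0],"angular":[0,0,-0.2],"fingers":2},{"dp":[-108,61,0],"angular":[0,0,-0.3],"fingers":2},{"dp":[-144,82,0],"angular":[0,0,-0.4],"fingers":2},{"dp":[-170,96,0],"angular":[0,0,-0.5],"fingers":2}]';python3 plan.py 561 -237.5 128 1.783
```

```text
clock: 21.88
eef_pos: [539.4, -138.7, 126.2]
tcp_rot: [-3.141, 0.0, 1.742]
contact_force: [0.1, 0.0, -0.3]
opening: 0.088
dp [-101.     4.4   -1.8] ang [-0.0007  0.0002 -0.0407] rows>= 2.4
```

```bash
python3 -m creep '[{"dp":[-35,2,0],"angular":[0,0,-0.02],"fingers":2},{"dp":[-70,3,0],"angular":[0,0,-0.04],"fingers":2},{"dp":[-98,4.3,0],"angular":[0,0,-0.04],"fingers":2},{"dp":[-98,4.3,0],"angular":[0,0,-0.04],"fingers":2},{"dp":[-98,4.3,0],"angular":[0,0,-0.04],"fingers":2}]';python3 -m creep '[{"dp":[0,0,30],"angular":[0,0,0],"fingers":2},{"dp":[0,0,55],"angular":[0,0,0],"fingers":2},{"dp":[0,0,55],"angular":[0,0,0],"fingers":2},{"dp":[0,0,55],"angular":[0,0,0],"fingers":2},{"dp":[0,0,55],"angular":[0,0,0],"fingers":2}]';python3 plan.py 561.2 -237.5 11 1.783; python3 -c "
from h import *
shot('side','s22',(270,80,410,220),5)"
```

```text
clock: 22.3
eef_pos: [559.3, -232.8, 125.7]
tcp_rot: [-3.14, -0.001, 1.775]
contact_force: [-0.3, 0.2, 0.4]
opening: 0.091
clock: 22.72
eef_pos: [560.3, -231.0, 73.0]
tcp_rot: [-3.142, -0.0, 1.779]
contact_force: [0.2, -0.4, -0.1]
opening: 0.089
dp [-6.5 -0.4 62. ] ang [-0.     -0.0001 -0.0043] rows>= 1.5
```

View pics/s22.png

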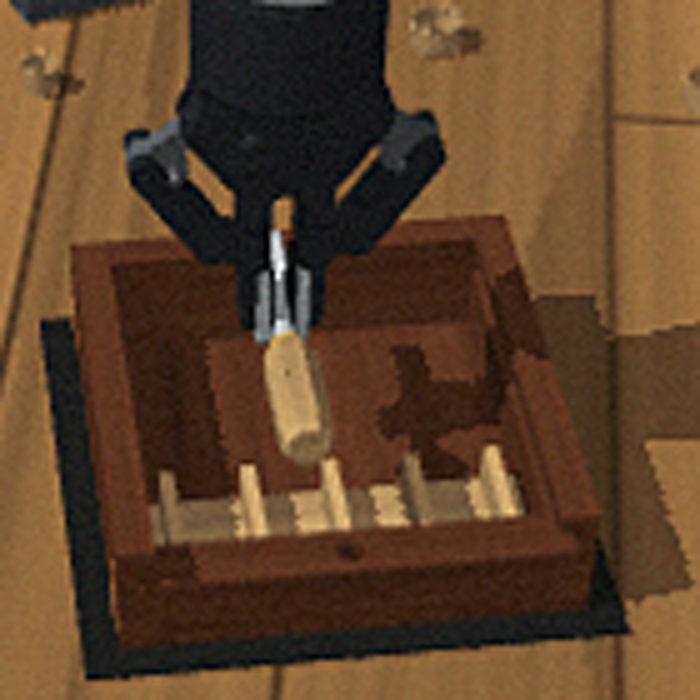

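```bash
python3 - <<'E'
from h import *
s=r.sense();p=s['eef_pos']
for yaw in(-1.3626,-1.40,-1.44):
  u=np.array([np.cos(yaw),np.sin(yaw),0]);c=p+[0,0,8.5]
  q=proj("side",[c+54*u,c,c-21*u,c-80*u]);print(yaw,((q-[270,80])*5).round(0).tolist())
E
```

```text
-1.3626 [[263.0, 230.0], [280.0, 310.0], [287.0, 342.0], [308.0, 437.0]]
-1.4 [[268.0, 230.0], [280.0, 310.0], [286.0, 342.0], [301.0, 438.0]]
-1.44 [[273.0, 230.0], [280.0, 310.0], [284.0, 342.0], [293.0, 438.0]]
```

```bash
python3 -m creep '[{"dp":[-6,0,10],"angular":[0,0,-0.004],"fingers":2},{"dp":[-6,0,25],"angular":[0,0,-0.004],"fingers":2},{"dp":[-6,0,35],"angular":[0,0,-0.004],"fingers":2},{"dp":[-6,0,35],"angular":[0,0,-0.004],"fingers":2},{"dp":[-6,0,35],"angular":[0,0,-0.004],"fingers":2}]';python3 -m creep '[{"dp":[0,0,0],"angular":[0,0,0],"fingers":2},{"dp":[0,0,0],"angular":[0,0,0],"fingers":2},{"dp":[0,0,0],"angular":[0,0,0],"fingers":2}]';python3 plan.py 561.2 -237.5 11 1.783; python3 -c "
from h import *
shot('side','s23',(270,80,410,220),5)"
```

```text
clock: 23.18
eef_pos: [560.9, -237.6, 37.1]
tcp_rot: [-3.141, -0.001, 1.782]
contact_force: [-0.3, -0.2, 0.2]
opening: 0.09
clock: 23.43
eef_pos: [561.7, -237.8, 38.1]
tcp_rot: [3.141, 0.001, 1.782]
contact_force: [-0.2, -0.1, -0.7]
opening: 0.092
dp [ 0.4 -0.5 27.1] ang [ 0.0009  0.0006 -0.0011] rows>= 0.7
```

View pics/s23.png

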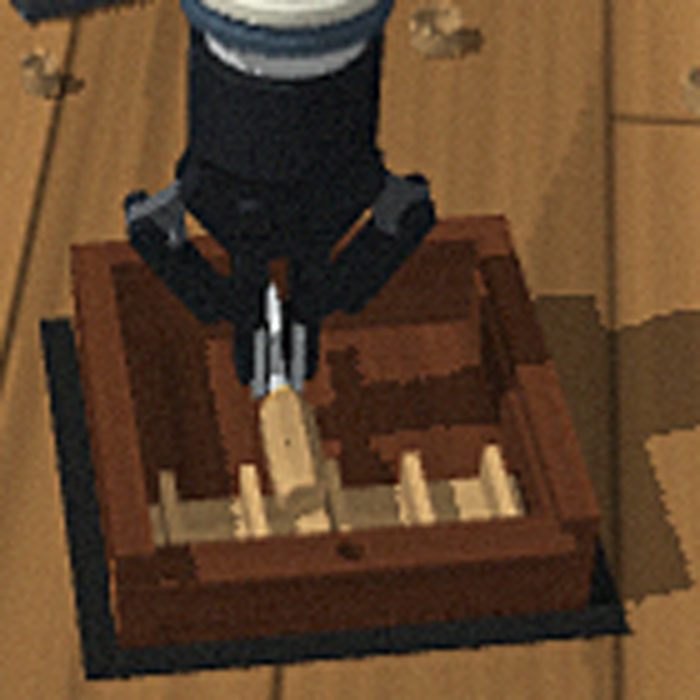

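```bash
python3 -m creep '[{"dp":[0,0,6],"angular":[0,0,0],"fingers":2},{"dp":[0,0,13],"angular":[0,0,0],"fingers":2},{"dp":[0,0,19],"angular":[0,0,0],"fingers":2},{"dp":[0,0,22],"angular":[0,0,0],"fingers":2},{"dp":[0,0,22],"angular":[0,0,0],"fingers":2}]';python3 -m creep '[{"dp":[0,0,0],"angular":[0,0,0],"fingers":2},{"dp":[0,0,0],"angular":[0,0,0],"fingers":2},{"dp":[0,0,0],"angular":[0,0,0],"fingers":2}]';python3 plan.py 561.2 -237.5 11 1.783; python3 -c "
from h import *
shot('side','s24',(270,80,410,220),5)"
```

```text
clock: 23.9
eef_pos: [560.4, -237.3, 14.2]
tcp_rot: [-3.14, -0.001, 1.782]
contact_force: [0.4, -0.5, -0.2]
opening: 0.091
clock: 24.15
eef_pos: [561.5, -237.7, 15.7]
tcp_rot: [3.141, 0.0, 1.782]
contact_force: [-0.3, -0.3, -0.1]
opening: 0.089
dp [ 0.3 -0.2  4.7] ang [ 0.0003  0.0002 -0.0012] rows>= 0.1
```

View pics/s24.png

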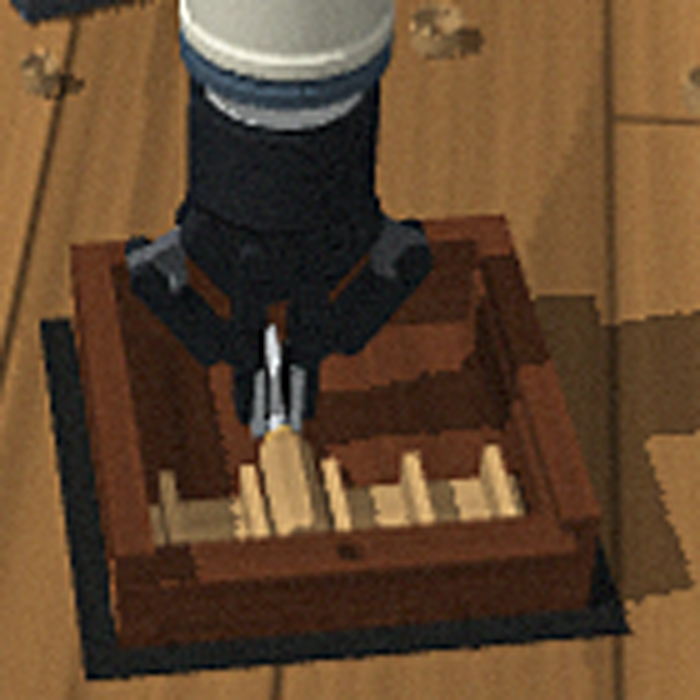

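In the notch with no contact forces. I'll lower about 5 mm and open slightly.

```bash
python3 -m creep '[{"dp":[0,0,2],"angular":[0,0,0],"fingers":2},{"dp":[0,0,4],"angular":[0,0,0],"fingers":2},{"dp":[0,0,4.7],"angular":[0,0,0],"fingers":2},{"dp":[0,0,4.7],"angular":[0,0,0],"fingers":2},{"dp":[0,0,4.7],"angular":[0,0,0],"fingers":2}]';python3 -m creep '[{"dp":[0,0,0],"angular":[0,0,0],"fingers":20},{"dp":[0,0,0],"angular":[0,0,0],"fingers":20},{"dp":[0,0,0],"angular":[0,0,0],"fingers":20},{"dp":[0,0,0],"angular":[0,0,0],"fingers":20}]';python3 -m creep '[{"dp":[0,0,-5],"angular":[0,0,0],"fingers":20},{"dp":[0,0,-20],"angular":[0,0,0],"fingers":20},{"dp":[0,0,-50],"angular":[0,0,0],"fingers":20},{"dp":[0,0,-90],"angular":[0,0,0],"fingers":20},{"dp":[0,0,-120],"angular":[0,0,0],"fingers":30}]'; python3 -c "
from h import *
shot('side','s25',(270,80,410,220),5)"; python3 plan.py 667.4 22.9 130 1.407
```

```text
clock: 24.62
eef_pos: [561.2, -237.6, 10.7]
tcp_rot: [-3.141, -0.0, 1.782]
contact_force: [-0.1, 0.5, -0.5]
opening: 0.095
clock: 24.95
eef_pos: [561.3, -237.6, 10.9]
tcp_rot: [3.141, 0.0, 1.782]
contact_force: [0.2, 0.3, 0.0]
opening: 0.229
clock: 25.37
eef_pos: [561.5, -237.7, 133.3]
tcp_rot: [3.141, 0.0, 1.782]
contact_force: [0.8, -0.2, -0.0]
opening: 0.349
dp [234.7 155.3   9.1] ang [0.0082 0.0037 0.3748] rows>= 6.8
```

View pics/s25.png

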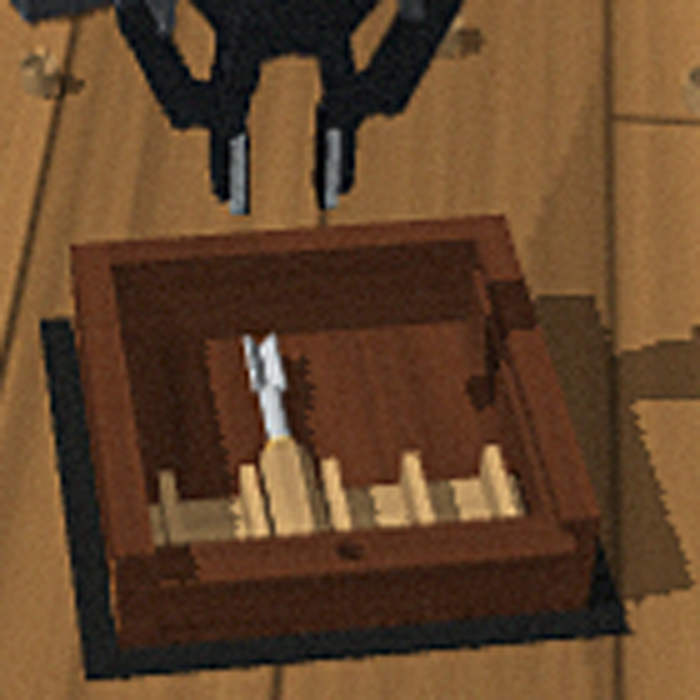

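Chisel2 lies in its notch. Next is chisel3, and I'll re-measure it on the way.

```bash
python3 -m creep '[{"dp":[160,105,0],"angular":[0,0,0.375],"fingers":45},{"dp":[160,105,0],"angular":[0,0,0.375],"fingers":45},{"dp":[160,105,0],"angular":[0,0,0.375],"fingers":45},{"dp":[160,105,0],"angular":[0,0,0.375],"fingers":45},{"dp":[160,105,0],"angular":[0,0,0.375],"fingers":45}]';python3 - <<'E'
from h import *
from chis import chis
a=shot('side','s26');b=shot('top','t26')
chis("side",a,(225,225,285,300))
chis("top",b,(275,160,352,195))
E
python3 plan.py 667.4 22.9 90 1.407
```

```text
clock: 25.83
eef_pos: [631.3, -56.4, 131.2]
tcp_rot: [3.141, -0.001, 1.405]
contact_force: [-0.3, -1.1, 0.0]
opening: 0.528
side steel 151 mean [665.4   4.4] yaw -1.729 ends [670.4  35.4] [660.6 -25.8] len 64.8
top steel 639 mean [667.9 -15.2] yaw -0.706 ends [642.5   6.4] [696.7 -39.8] len 79.3
dp [82.4 22.4 41.2] ang [ 0.0013 -0.0012  0.0035] rows>= 2.3
```

View pics/s26.png

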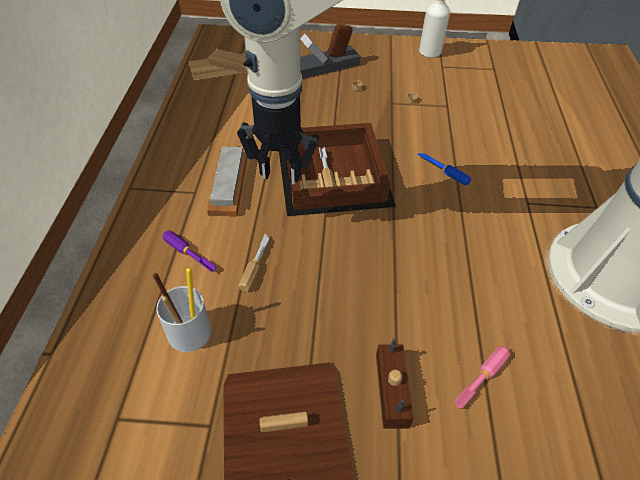

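```bash
python3 -m creep '[{"dp":[40,11,10],"angular":[0,0,0.003],"fingers":45},{"dp":[79,21.5,25],"angular":[0,0,0.003],"fingers":45},{"dp":[79,21.5,45],"angular":[0,0,0.003],"fingers":45},{"dp":[79,21.5,70],"angular":[0,0,0.003],"fingers":45},{"dp":[79,21.5,70],"angular":[0,0,0.003],"fingers":45}]';python3 -m creep '[{"dp":[0,0,0],"angular":[0,0,0],"fingers":45},{"dp":[0,0,0],"angular":[0,0,0],"fingers":45},{"dp":[0,0,0],"angular":[0,0,0],"fingers":45}]';python3 plan.py 667.4 22.9 3 1.407
```

```text
clock: 26.35
eef_pos: [661.4, 15.6, 56.4]
tcp_rot: [-3.135, 0.001, 1.405]
contact_force: [-1.4, 0.1, -0.2]
opening: 0.528
clock: 26.6
eef_pos: [665.5, 14.6, 62.6]
tcp_rot: [3.139, -0.0, 1.403]
contact_force: [0.1, 0.0, 0.6]
opening: 0.525
dp [ 8.5  0.3 59.6] ang [ 0.0023 -0.0004 -0.004 ] rows>= 1.4
```

```bash
python3 -m creep '[{"dp":[8.5,0.3,15],"angular":[0,0,-0.004],"fingers":45},{"dp":[8.5,0.3,30],"angular":[0,0,-0.004],"fingers":45},{"dp":[8.5,0.3,43],"angular":[0,0,-0.004],"fingers":45},{"dp":[8.5,0.3,48],"angular":[0,0,-0.004],"fingers":45},{"dp":[8.5,0.3,48],"angular":[0,0,-0.004],"fingers":45}]';python3 -m creep '[{"dp":[0,0,0],"angular":[0,0,0],"fingers":45},{"dp":[0,0,0],"angular":[0,0,0],"fingers":45},{"dp":[0,0,0],"angular":[0,0,0],"fingers":45}]';python3 plan.py 667.4 22.9 3 1.407; python3 -c "
from h import *
shot('side','s27',(200,190,320,310),5)"
```

```text
clock: 27.02
eef_pos: [664.5, 23.5, 10.2]
tcp_rot: [-3.138, 0.001, 1.408]
contact_force: [-0.3, -0.2, -0.6]
opening: 0.527
clock: 27.27
eef_pos: [666.7, 23.5, 13.3]
tcp_rot: [3.141, -0.0, 1.408]
contact_force: [0.1, 0.5, -0.6]
opening: 0.53
dp [-0.5  0.7 10.3] ang [ 0.0009 -0.0002  0.0007] rows>= 0.2
```

View pics/s27.png

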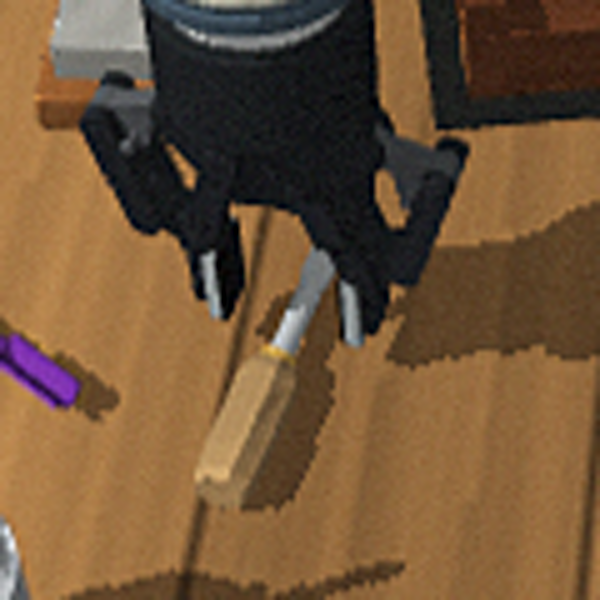

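```bash
python3 -m creep '[{"dp":[-0.5,0.6,5],"angular":[0,0,0],"fingers":45},{"dp":[-0.5,0.6,10],"angular":[0,0,0],"fingers":45},{"dp":[-0.5,0.6,10],"angular":[0,0,0],"fingers":35},{"dp":[-0.5,0.6,10],"angular":[0,0,0],"fingers":20},{"dp":[-0.5,0.6,10],"angular":[0,0,0],"fingers":5}]' 50;python3 -m creep '[{"dp":[0,0,0],"angular":[0,0,0],"fingers":2},{"dp":[0,0,0],"angular":[0,0,0],"fingers":2},{"dp":[0,0,0],"angular":[0,0,0],"fingers":2},{"dp":[0,0,0],"angular":[0,0,0],"fingers":2}]';python3 -c "
from h import *
shot('side','s28',(200,190,320,310),5)"
```

```text
clock: 27.73
eef_pos: [666.7, 23.0, 2.6]
tcp_rot: [-3.141, 0.0, 1.408]
contact_force: [0.6, 0.3, 0.3]
opening: 0.14
clock: 28.07
eef_pos: [666.8, 23.0, 2.8]
tcp_rot: [3.142, -0.0, 1.408]
contact_force: [0.8, -0.3, 0.1]
opening: 0.089
```

View pics/s28.png

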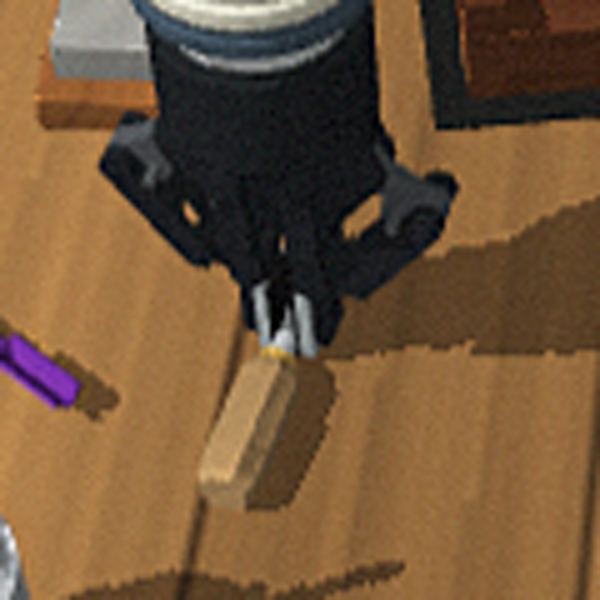

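Gripped. Next target is slot B at (527.0, -244.9).

```bash
python3 -m creep '[{"dp":[0,0,-15],"angular":[0,0,0],"fingers":2},{"dp":[0,0,-45],"angular":[0,0,0],"fingers":2},{"dp":[0,0,-80],"angular":[0,0,0],"fingers":2},{"dp":[0,0,-115],"angular":[0,0,0],"fingers":2},{"dp":[0,0,-125],"angular":[0,0,0],"fingers":2}]';python3 plan.py 527 -244.9 128 1.783
```

```text
clock: 28.53
eef_pos: [669.8, 23.1, 134.7]
tcp_rot: [3.134, -0.002, 1.408]
contact_force: [1.2, 0.1, 0.0]
opening: 0.088
dp [-287.6  -97.4    5.5] ang [ 8.100e-03 -1.000e-04 -3.752e-01] rows>= 7.3
```

```bash
python3 -m creep '[{"dp":[-36,-12,0],"angular":[0,0,-0.1],"fingers":2},{"dp":[-74,-25,0],"angular":[0,0,-0.2],"fingers":2},{"dp":[-112,-38,0],"angular":[0,0,-0.3],"fingers":2},{"dp":[-150,-51,0],"angular":[0,0,-0.37],"fingers":2},{"dp":[-188,-64,0],"angular":[0,0,-0.37],"fingers":2}]';python3 plan.py 527 -244.9 125 1.783
```

```text
clock: 28.95
eef_pos: [572.0, -153.4, 128.6]
tcp_rot: [3.141, 0.0, 1.783]
contact_force: [-0.5, -0.3, -1.6]
opening: 0.091
dp [-80.  -63.3   3.6] ang [ 0.0006  0.0003 -0.0001] rows>= 2.4
```

```bash
python3 -m creep '[{"dp":[-30,-24,0],"angular":[0,0,0],"fingers":2},{"dp":[-60,-48,0],"angular":[0,0,0],"fingers":2},{"dp":[-77,-61.5,0],"angular":[0,0,0],"fingers":2},{"dp":[-77,-61.5,0],"angular":[0,0,0],"fingers":2},{"dp":[-77,-61.5,0],"angular":[0,0,0],"fingers":2}]';python3 -m creep '[{"dp":[0,0,30],"angular":[0,0,0],"fingers":2},{"dp":[0,0,55],"angular":[0,0,0],"fingers":2},{"dp":[0,0,55],"angular":[0,0,0],"fingers":2},{"dp":[0,0,55],"angular":[0,0,0],"fingers":2},{"dp":[0,0,55],"angular":[0,0,0],"fingers":2}]';python3 plan.py 527 -244.9 11 1.783
```

```text
clock: 29.37
eef_pos: [528.3, -241.2, 128.5]
tcp_rot: [3.141, 0.0, 1.775]
contact_force: [-0.2, 0.2, -2.1]
opening: 0.088
clock: 29.78
eef_pos: [529.7, -239.6, 73.8]
tcp_rot: [3.141, 0.0, 1.779]
contact_force: [-0.4, -0.7, 0.2]
opening: 0.092
dp [-4.6 -3.8 62.8] ang [ 0.0007  0.0004 -0.0042] rows>= 1.5
```

```bash
python3 -m creep '[{"dp":[-4.5,-3.7,10],"angular":[0,0,-0.004],"fingers":2},{"dp":[-4.5,-3.7,25],"angular":[0,0,-0.004],"fingers":2},{"dp":[-4.5,-3.7,35],"angular":[0,0,-0.004],"fingers":2},{"dp":[-4.5,-3.7,35],"angular":[0,0,-0.004],"fingers":2},{"dp":[-4.5,-3.7,35],"angular":[0,0,-0.004],"fingers":2}]';python3 -m creep '[{"dp":[0,0,0],"angular":[0,0,0],"fingers":2},{"dp":[0,0,0],"angular":[0,0,0],"fingers":2},{"dp":[0,0,0],"angular":[0,0,0],"fingers":2}]';python3 plan.py 527 -244.9 11 1.783; python3 -c "
from h import *
shot('side','s29',(270,80,410,220),5)"
```

```text
clock: 30.2
eef_pos: [525.8, -245.3, 37.6]
tcp_rot: [-3.141, -0.001, 1.782]
contact_force: [-0.4, -0.1, -0.3]
opening: 0.095
clock: 30.45
eef_pos: [526.5, -245.5, 38.5]
tcp_rot: [3.141, 0.001, 1.782]
contact_force: [0.1, -0.8, -1.1]
opening: 0.087
dp [ 0.5  0.6 27.5] ang [ 0.0009  0.0007 -0.0012] rows>= 0.7
```

View pics/s29.png

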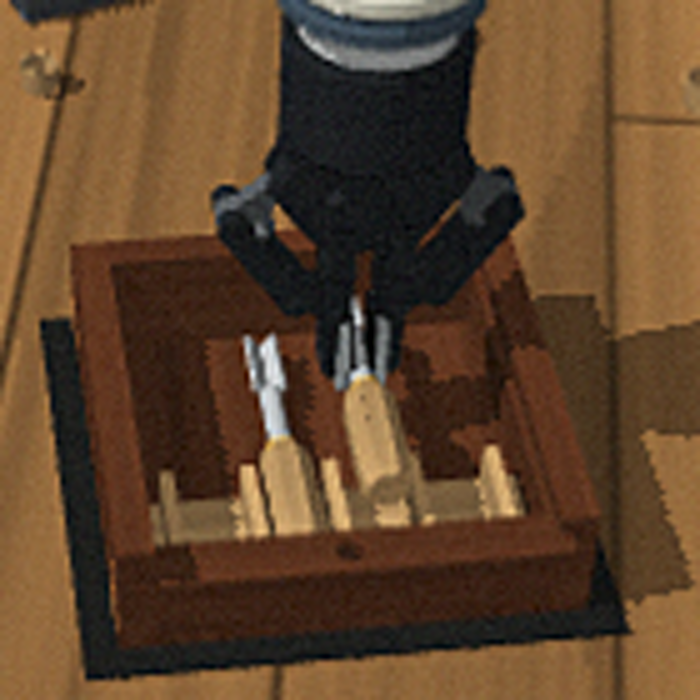

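```bash
python3 -m creep '[{"dp":[0.3,1.8,3],"angular":[0,0,0],"fingers":2},{"dp":[0.3,1.8,8],"angular":[0,0,0],"fingers":2},{"dp":[0.3,1.8,8],"angular":[0,0,0],"fingers":2}]';python3 -c "
from h import *
shot('side','s30',(270,80,410,220),5)"
```

```text
clock: 30.75
eef_pos: [527.4, -244.4, 28.9]
tcp_rot: [-3.141, -0.001, 1.782]
contact_force: [-0.4, 0.0, -0.9]
opening: 0.088
```

View pics/s30.png

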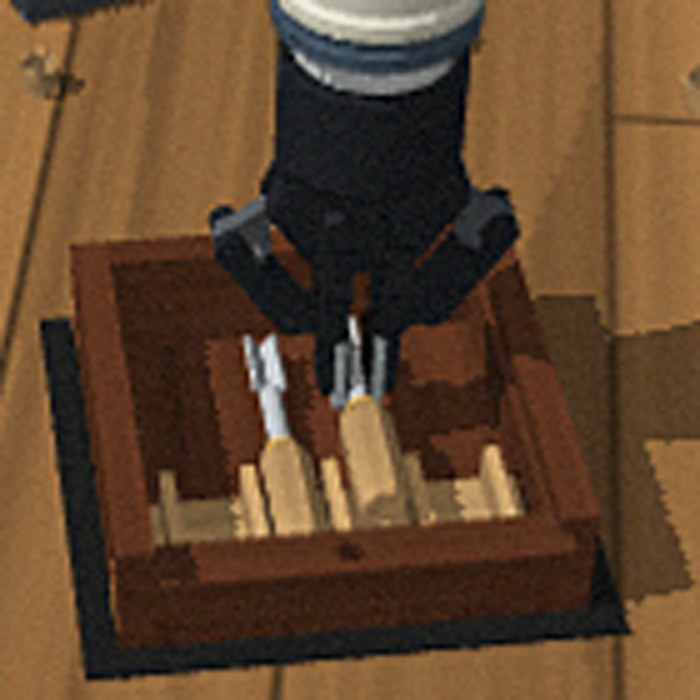

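Well aligned. Continue down.

```bash
python3 -m creep '[{"dp":[0,0,5],"angular":[0,0,0],"fingers":2},{"dp":[0,0,11],"angular":[0,0,0],"fingers":2},{"dp":[0,0,14],"angular":[0,0,0],"fingers":2},{"dp":[0,0,14],"angular":[0,0,0],"fingers":2},{"dp":[0,0,14],"angular":[0,0,0],"fingers":2}]';python3 -m creep '[{"dp":[0,0,0],"angular":[0,0,0],"fingers":2},{"dp":[0,0,0],"angular":[0,0,0],"fingers":2},{"dp":[0,0,0],"angular":[0,0,0],"fingers":2}]';python3 plan.py 527 -244.9 11 1.783
```

```text
clock: 31.22
eef_pos: [527.4, -244.5, 15.3]
tcp_rot: [-3.141, -0.001, 1.782]
contact_force: [1.1, -0.2, -0.1]
opening: 0.091
clock: 31.47
eef_pos: [527.9, -244.7, 16.0]
tcp_rot: [3.141, 0.0, 1.782]
contact_force: [0.1, 0.3, -0.9]
opening: 0.09
dp [-0.  -0.9  5. ] ang [ 0.0003  0.0002 -0.0012] rows>= 0.1
```

```bash
python3 -m creep '[{"dp":[0,0,2],"angular":[0,0,0],"fingers":2},{"dp":[0,0,4],"angular":[0,0,0],"fingers":2},{"dp":[0,0,4.8],"angular":[0,0,0],"fingers":2},{"dp":[0,0,4.8],"angular":[0,0,0],"fingers":2},{"dp":[0,0,4.8],"angular":[0,0,0],"fingers":2}]';python3 -m creep '[{"dp":[0,0,0],"angular":[0,0,0],"fingers":20},{"dp":[0,0,0],"angular":[0,0,0],"fingers":20},{"dp":[0,0,0],"angular":[0,0,0],"fingers":20},{"dp":[0,0,0],"angular":[0,0,0],"fingers":20}]';python3 -m creep '[{"dp":[0,0,-5],"angular":[0,0,0],"fingers":20},{"dp":[0,0,-20],"angular":[0,0,0],"fingers":20},{"dp":[0,0,-50],"angular":[0,0,0],"fingers":20},{"dp":[0,0,-90],"angular":[0,0,0],"fingers":20},{"dp":[0,0,-125],"angular":[0,0,0],"fingers":30}]'; python3 -c "
from h import *
shot('side','s31')"; python3 plan.py 580.3 337.6 150 .212
```

```text
clock: 31.88
eef_pos: [527.7, -244.6, 10.9]
tcp_rot: [-3.141, -0.0, 1.782]
contact_force: [0.8, 0.5, -0.4]
opening: 0.092
clock: 32.22
eef_pos: [527.8, -244.7, 11.0]
tcp_rot: [3.141, 0.0, 1.782]
contact_force: [-0.7, -0.4, 1.2]
opening: 0.232
clock: 32.63
eef_pos: [527.4, -244.5, 137.7]
tcp_rot: [-3.141, -0.0, 1.782]
contact_force: [1.5, -1.3, 0.1]
opening: 0.344
dp [560.5 170.5  -7. ] ang [ 9.9000e-03 -1.4000e-03  1.5698e+00] rows>= 14.0
```

View pics/s31.png

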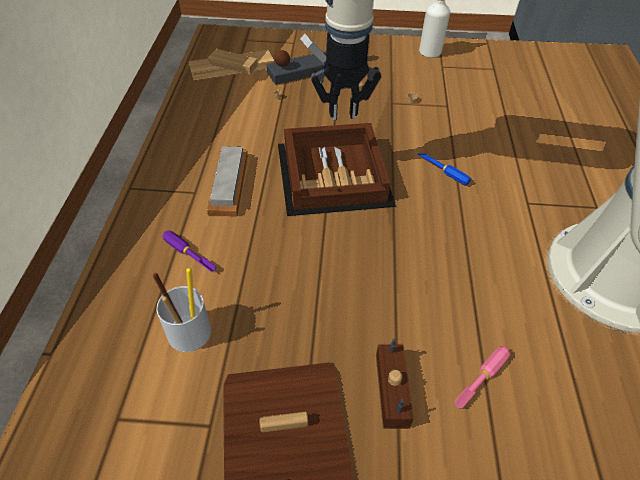

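Both chisels are in their notches, the bench has none left, and the lid's batten is at side (285,421), unchanged. Going to the lid.

```bash
python3 -m creep '[{"dp":[198,60,0],"angular":[0,0,0.55],"fingers":45},{"dp":[198,60,0],"angular":[0,0,0.55],"fingers":45},{"dp":[198,60,0],"angular":[0,0,0.55],"fingers":45},{"dp":[198,60,0],"angular":[0,0,0.55],"fingers":45},{"dp":[198,60,0],"angular":[0,0,0.55],"fingers":45}]';python3 plan.py 580.3 337.6 140 .212
```

```text
clock: 33.1
eef_pos: [544.1, -47.5, 136.4]
tcp_rot: [3.141, -0.0, 1.225]
contact_force: [1.0, 0.8, 0.0]
opening: 0.527
dp [374.5 -96.5  -3.7] ang [ 7.0000e-04 -5.0000e-04  1.0129e+00] rows>= 9.3
```

```bash
python3 -m creep '[{"dp":[198,-50,0],"angular":[0,0,0.55],"fingers":45},{"dp":[198,-50,0],"angular":[0,0,0.55],"fingers":45},{"dp":[198,-50,0],"angular":[0,0,0.55],"fingers":45},{"dp":[198,-50,0],"angular":[0,0,0.55],"fingers":45},{"dp":[198,-50,0],"angular":[0,0,0.55],"fingers":45}]';python3 plan.py 580.3 337.6 140 .212
```

```text
clock: 33.52
eef_pos: [561.9, 147.0, 136.3]
tcp_rot: [3.141, -0.0, 0.676]
contact_force: [1.5, -0.1, 0.5]
opening: 0.529
dp [ 133.6 -137.2   -3.7] ang [ 3.000e-04 -4.000e-04  4.635e-01] rows>= 4.6
```

```bash
python3 -m creep '[{"dp":[133.6,-137,0],"angular":[0,0,0.4635],"fingers":45},{"dp":[133.6,-137,0],"angular":[0,0,0.4635],"fingers":45},{"dp":[133.6,-137,0],"angular":[0,0,0.4635],"fingers":45},{"dp":[133.6,-137,0],"angular":[0,0,0.4635],"fingers":45},{"dp":[133.6,-137,0],"angular":[0,0,0.4635],"fingers":45}]';python3 -m creep '[{"dp":[0,0,35],"angular":[0,0,0],"fingers":40},{"dp":[0,0,70],"angular":[0,0,0],"fingers":40},{"dp":[0,0,80],"angular":[0,0,0],"fingers":40},{"dp":[0,0,80],"angular":[0,0,0],"fingers":40},{"dp":[0,0,80],"angular":[0,0,0],"fingers":40}]';python3 -m creep '[{"dp":[0,0,0],"angular":[0,0,0],"fingers":40},{"dp":[0,0,0],"angular":[0,0,0],"fingers":40},{"dp":[0,0,0],"angular":[0,0,0],"fingers":40}]';python3 plan.py 580.3 337.6 11 .212;python3 -c "
from h import *
shot('side','s32',(200,320,380,480),4)"
```

```text
clock: 33.93
eef_pos: [579.3, 339.8, 136.3]
tcp_rot: [-3.141, -0.001, 0.213]
contact_force: [-0.4, -0.3, 0.7]
opening: 0.525
clock: 34.35
eef_pos: [579.5, 335.6, 56.3]
tcp_rot: [3.141, 0.001, 0.218]
contact_force: [-0.1, 0.4, 0.0]
opening: 0.463
clock: 34.6
eef_pos: [580.6, 336.2, 57.9]
tcp_rot: [-3.141, -0.003, 0.218]
contact_force: [0.3, -0.4, 0.0]
opening: 0.471
dp [-0.1 -1.4 46.9] ang [-0.0009 -0.0027  0.0058] rows>= 1.1
```

View pics/s32.png

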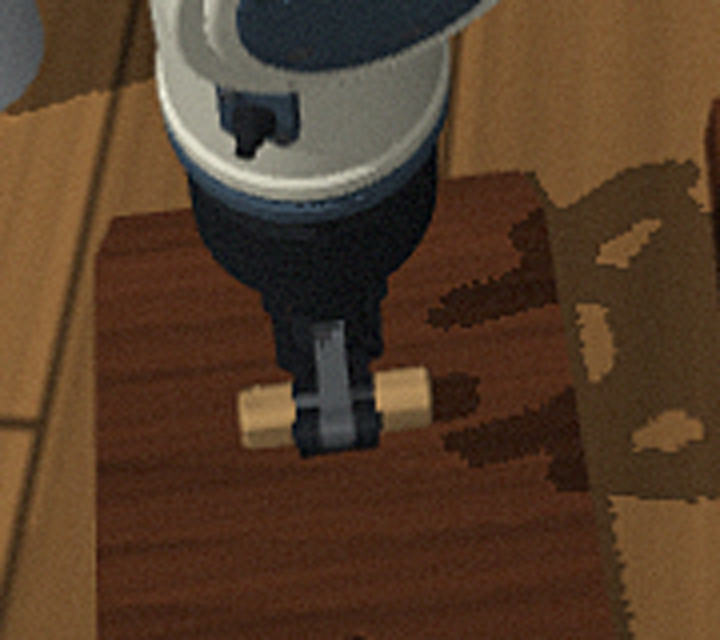

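```bash
python3 -m creep '[{"dp":[0,-1.4,15],"angular":[0,0,0.006],"fingers":40},{"dp":[0,-1.4,30],"angular":[0,0,0.006],"fingers":40},{"dp":[0,-1.4,40],"angular":[0,0,0.006],"fingers":40},{"dp":[0,-1.4,42],"angular":[0,0,0.006],"fingers":40},{"dp":[0,-1.4,42],"angular":[0,0,0.006],"fingers":40}]';python3 -m creep '[{"dp":[0,0,0],"angular":[0,0,0],"fingers":40},{"dp":[0,0,0],"angular":[0,0,0],"fingers":40},{"dp":[0,0,0],"angular":[0,0,0],"fingers":40}]';python3 plan.py 580.3 337.6 11 .212
```

```text
clock: 35.07
eef_pos: [578.0, 336.6, 12.0]
tcp_rot: [3.141, 0.003, 0.212]
contact_force: [0.4, -0.8, -0.1]
opening: 0.47
clock: 35.32
eef_pos: [579.5, 337.5, 14.5]
tcp_rot: [-3.141, -0.001, 0.212]
contact_force: [-0.0, -0.1, 0.6]
opening: 0.468
dp [0.8 0.1 3.5] ang [-0.0003 -0.0009  0.0003] rows>= 0.1
```

```bash
python3 -m creep '[{"dp":[0.8,0,2],"angular":[0,0,0],"fingers":40},{"dp":[0.8,0,3.4],"angular":[0,0,0],"fingers":20},{"dp":[0.8,0,3.4],"angular":[0,0,0],"fingers":5},{"dp":[0.8,0,3.4],"angular":[0,0,0],"fingers":5},{"dp":[0.8,0,3.4],"angular":[0,0,0],"fingers":5}]' 70;python3 -m creep '[{"dp":[0,0,0],"angular":[0,0,0],"fingers":5},{"dp":[0,0,0],"angular":[0,0,0],"fingers":5},{"dp":[0,0,0],"angular":[0,0,0],"fingers":5}]'; python3 -m creep '[{"dp":[0,0,-25],"angular":[0,0,0],"fingers":5},{"dp":[0,0,-55],"angular":[0,0,0],"fingers":5},{"dp":[0,0,-90],"angular":[0,0,0],"fingers":5},{"dp":[0,0,-120],"angular":[0,0,0],"fingers":5},{"dp":[0,0,-135],"angular":[0,0,0],"fingers":5}]';python3 plan.py 496.5 -16 145 .212
```

```text
clock: 35.73
eef_pos: [580.0, 337.5, 10.8]
tcp_rot: [-3.141, -0.0, 0.212]
contact_force: [0.8, 0.9, 1.2]
opening: 0.17
clock: 35.98
eef_pos: [580.0, 337.5, 10.8]
tcp_rot: [-3.141, -0.0, 0.212]
contact_force: [-0.0, -0.0, 2.5]
opening: 0.17
clock: 36.4
eef_pos: [581.2, 338.2, 149.5]
tcp_rot: [-3.14, -0.004, 0.212]
contact_force: [1.5, 0.8, -1.1]
opening: 0.17
dp [-157.5  328.4    3.4] ang [-0.0013 -0.004   0.0003] rows>= 8.7
```

```bash
python3 -m creep '[{"dp":[-15,31,0],"angular":[0,0,0],"fingers":5},{"dp":[-31,65,0],"angular":[0,0,0],"fingers":5},{"dp":[-47,98,0],"angular":[0,0,0],"fingers":5},{"dp":[-63,131,0],"angular":[0,0,0],"fingers":5},{"dp":[-79,164,0],"angular":[0,0,0],"fingers":5}]';python3 -m creep '[{"dp":[-16,33,0],"angular":[0,0,0],"fingers":5},{"dp":[-31,65,0],"angular":[0,0,0],"fingers":5},{"dp":[-47,98,0],"angular":[0,0,0],"fingers":5},{"dp":[-63,131,0],"angular":[0,0,0],"fingers":5},{"dp":[-78,160,0],"angular":[0,0,0],"fingers":5}]';python3 -m creep '[{"dp":[0,0,0],"angular":[0,0,0],"fingers":5},{"dp":[0,0,0],"angular":[0,0,0],"fingers":5},{"dp":[0,0,0],"angular":[0,0,0],"fingers":5},{"dp":[0,0,0],"angular":[0,0,0],"fingers":5}]';python3 plan.py 496.2 -14 48.2 .2125
```

```text
clock: 36.82
eef_pos: [536.2, 159.0, 145.3]
tcp_rot: [3.141, 0.0, 0.213]
contact_force: [1.3, -0.0, -2.1]
opening: 0.17
clock: 37.23
eef_pos: [493.6, -14.2, 145.4]
tcp_rot: [3.141, 0.0, 0.212]
contact_force: [1.0, -0.6, -1.0]
opening: 0.171
clock: 37.57
eef_pos: [495.0, -11.6, 145.6]
tcp_rot: [-3.141, -0.0, 0.213]
contact_force: [-0.1, -0.2, -1.1]
opening: 0.165
dp [ 0.7  2.6 97.4] ang [-0.0002 -0.0002  0.0004] rows>= 2.3
```

```bash
python3 -m creep '[{"dp":[0.7,-6,30],"angular":[0,0,0],"fingers":5},{"dp":[0.7,-6,60],"angular":[0,0,0],"fingers":5},{"dp":[0.7,-6,85],"angular":[0,0,0],"fingers":5},{"dp":[0.7,-6,96],"angular":[0,0,0],"fingers":5},{"dp":[0.7,-6,96],"angular":[0,0,0],"fingers":5}]';python3 -m creep '[{"dp":[0,0,0],"angular":[0,0,0],"fingers":5},{"dp":[0,0,0],"angular":[0,0,0],"fingers":5},{"dp":[0,0,0],"angular":[0,0,0],"fingers":5},{"dp":[0,0,0],"angular":[0,0,0],"fingers":5}]';python3 plan.py 496.2 -14 48.2 .2125;python3 -c "
from h import *
shot('side','s33',(250,100,410,260),4)"
```

```text
clock: 37.98
eef_pos: [492.5, -5.4, 47.4]
tcp_rot: [-3.14, 0.004, 0.214]
contact_force: [-0.2, -0.4, -1.0]
opening: 0.168
clock: 38.32
eef_pos: [495.1, -6.3, 50.8]
tcp_rot: [3.141, -0.002, 0.212]
contact_force: [-0.6, -0.7, -1.1]
opening: 0.171
dp [-0.5  7.7  2.6] ang [ 0.0005 -0.0022 -0.0001] rows>= 0.2
```

View pics/s33.png

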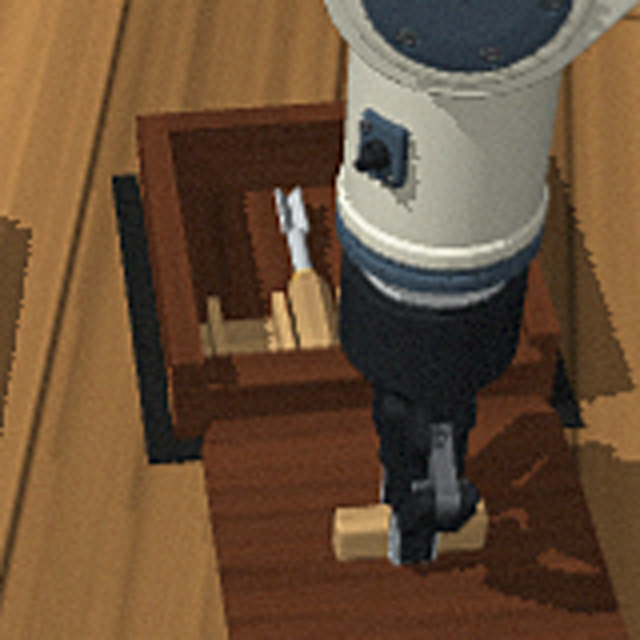

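```bash
python3 -m creep '[{"dp":[-0.4,3,2.6],"angular":[0,-0.001,0],"fingers":5},{"dp":[-0.4,8,2.6],"angular":[0,-0.001,0],"fingers":5},{"dp":[-0.4,8,2.6],"angular":[0,-0.001,0],"fingers":5},{"dp":[-0.4,8,2.6],"angular":[0,-0.001,0],"fingers":5},{"dp":[-0.4,8,2.6],"angular":[0,-0.001,0],"fingers":5}]';python3 plan.py 496.2 -14 48 .2125
```

```text
clock: 38.78
eef_pos: [495.4, -14.4, 47.0]
tcp_rot: [-3.142, 0.001, 0.212]
contact_force: [0.4, 0.1, -1.3]
opening: 0.166
dp [ 0.9 -0.3 -1. ] ang [-0.0001  0.0011 -0.0007] rows>= 0.0
```

```bash
python3 -m creep '[{"dp":[0.3,5,-0.3],"angular":[0,0,0],"fingers":5},{"dp":[0.3,15,-0.3],"angular":[0,0,0],"fingers":5},{"dp":[0.3,25,-0.3],"angular":[0,0,0],"fingers":5},{"dp":[0.3,35,-0.3],"angular":[0,0,0],"fingers":5},{"dp":[0.3,40,-0.3],"angular":[0,0,0],"fingers":5}]';python3 -c "
from h import *
s=r.sense();print(s['wrist_torque'].round(2))
shot('side','s34',(250,100,410,260),4)"
```

```text
clock: 39.2
eef_pos: [504.6, -55.0, 47.3]
tcp_rot: [3.141, 0.001, 0.211]
contact_force: [-0.2, 0.4, -2.5]
opening: 0.165
[-0.   -0.04  0.04]
```

View pics/s34.png

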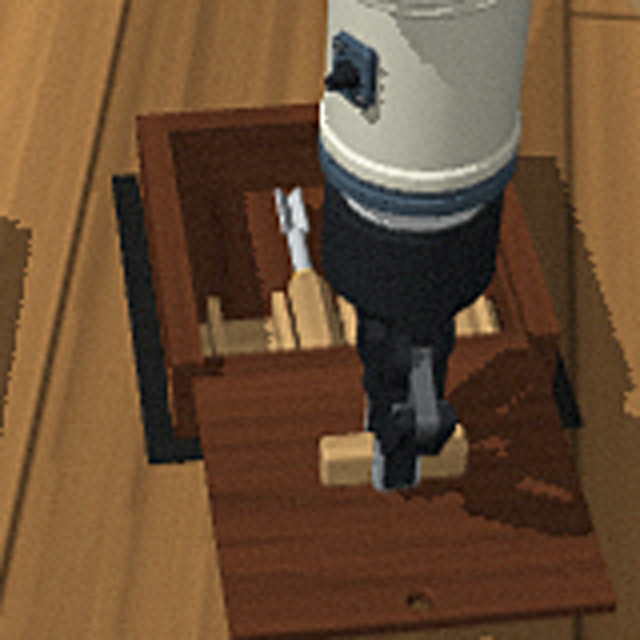

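```bash
python3 -m creep '[{"dp":[0.2,12,0],"angular":[0,0,0],"fingers":5},{"dp":[0.2,24,0],"angular":[0,0,0],"fingers":5},{"dp":[0.2,36,0],"angular":[0,0,0],"fingers":5},{"dp":[0.2,48,0],"angular":[0,0,0],"fingers":5},{"dp":[0.2,60,0],"angular":[0,0,0],"fingers":5}]';python3 -m creep '[{"dp":[0,12,0],"angular":[0,0,0],"fingers":5},{"dp":[0,24,0],"angular":[0,0,0],"fingers":5},{"dp":[0,36,0],"angular":[0,0,0],"fingers":5},{"dp":[0,48,0],"angular":[0,0,0],"fingers":5},{"dp":[0,60,0],"angular":[0,0,0],"fingers":5}]';python3 plan.py 539.8 -216.4 47 .2118
```

```text
clock: 39.67
eef_pos: [517.3, -113.3, 47.3]
tcp_rot: [3.142, 0.001, 0.212]
contact_force: [-0.9, -0.2, -2.1]
opening: 0.166
clock: 40.08
eef_pos: [529.8, -171.8, 47.2]
tcp_rot: [-3.142, 0.001, 0.212]
contact_force: [0.1, -0.4, -0.9]
opening: 0.169
dp [ 0.4 45.7  0.2] ang [-0.      0.0011  0.0005] rows>= 1.1
```

```bash
python3 -m creep '[{"dp":[0.2,12,0],"angular":[0,0,0],"fingers":5},{"dp":[0.2,24,0],"angular":[0,0,0],"fingers":5},{"dp":[0.2,34,0],"angular":[0,0,0],"fingers":5},{"dp":[0.2,40,0],"angular":[0,0,0],"fingers":5},{"dp":[0.2,42,0],"angular":[0,0,0],"fingers":5}]';python3 -m creep '[{"dp":[0,1,0.3],"angular":[0,0,0],"fingers":5},{"dp":[0,2,0.5],"angular":[0,0,0],"fingers":5},{"dp":[0,3,0.5],"angular":[0,0,0],"fingers":5},{"dp":[0,3,0.5],"angular":[0,0,0],"fingers":5},{"dp":[0,3,0.5],"angular":[0,0,0],"fingers":5}]';python3 plan.py 539.8 -216.4 46.8 .2118
```

```text
clock: 40.5
eef_pos: [538.9, -212.7, 47.3]
tcp_rot: [3.141, 0.001, 0.211]
contact_force: [-0.4, -1.0, -1.5]
opening: 0.168
clock: 40.92
eef_pos: [539.3, -214.2, 46.8]
tcp_rot: [-3.142, 0.001, 0.213]
contact_force: [0.3, -0.0, -2.2]
opening: 0.169
dp [ 0.1  2.2 -0. ] ang [-0.      0.0011  0.0009] rows>= 0.1
```

Push the last few millimetres until it meets the stop.

```bash
python3 -m creep '[{"dp":[0,1,0],"angular":[0,0,0],"fingers":5},{"dp":[0,2,0],"angular":[0,0,0],"fingers":5},{"dp":[0,2.5,0],"angular":[0,0,0],"fingers":5},{"dp":[0,2.5,0],"angular":[0,0,0],"fingers":5}]';python3 -m creep '[{"dp":[0,0.7,0],"angular":[0,0,0],"fingers":5},{"dp":[0,1.4,0],"angular":[0,0,0],"fingers":5},{"dp":[0,1.4,0],"angular":[0,0,0],"fingers":5}]';python3 plan.py 539.8 -216.4 46.8 .2118
```

```text
clock: 41.25
eef_pos: [539.9, -217.1, 46.8]
tcp_rot: [3.142, 0.001, 0.212]
contact_force: [0.6, -0.2, -0.7]
opening: 0.171
clock: 41.5
eef_pos: [540.0, -218.0, 46.8]
tcp_rot: [-3.141, 0.001, 0.212]
contact_force: [0.1, 2.8, 1.5]
opening: 0.168
dp [ 0.2 -1.6 -0. ] ang [-0.0007  0.0012  0.0002] rows>= 0.0
```

```bash
python3 -m creep '[{"dp":[0,0.6,0],"angular":[0,0,0],"fingers":5},{"dp":[0,1,0],"angular":[0,0,0],"fingers":5},{"dp":[0,1,0],"angular":[0,0,0],"fingers":5}]'
```

```text
clock: 41.75
eef_pos: [540.0, -218.1, 46.7]
tcp_rot: [-3.14, 0.002, 0.212]
contact_force: [0.4, 8.3, 1.7]
opening: 0.17
```

```bash
python3 -m creep '[{"dp":[0,0,0],"angular":[0,0,0],"fingers":40},{"dp":[0,0,0],"angular":[0,0,0],"fingers":40},{"dp":[0,0,0],"angular":[0,0,0],"fingers":40},{"dp":[0,0,-5],"angular":[0,0,0],"fingers":40},{"dp":[0,0,-30],"angular":[0,0,0],"fingers":40}]'; python3 -m creep '[{"dp":[0,0,-40],"angular":[0,0,0],"fingers":50},{"dp":[0,0,-80],"angular":[0,0,0],"fingers":50},{"dp":[0,0,-110],"angular":[0,0,0],"fingers":50},{"dp":[0,0,-110],"angular":[0,0,0],"fingers":50}]';python3 plan.py 419 268 180 1.65
python3 -c "
from h import *
shot('side','s35',(270,80,410,220),5)"
```

```text
clock: 42.17
eef_pos: [538.0, -218.6, 74.2]
tcp_rot: [-3.138, 0.006, 0.212]
contact_force: [0.1, 0.3, -0.5]
opening: 0.47
clock: 42.5
eef_pos: [544.0, -221.0, 194.0]
tcp_rot: [3.135, -0.008, 0.212]
contact_force: [1.4, -0.8, -0.1]
opening: 0.586
dp [ -19.3 -504.4   10.7] ang [ 0.0107 -0.0019 -1.4379] rows>= 12.1
```

View pics/s35.png

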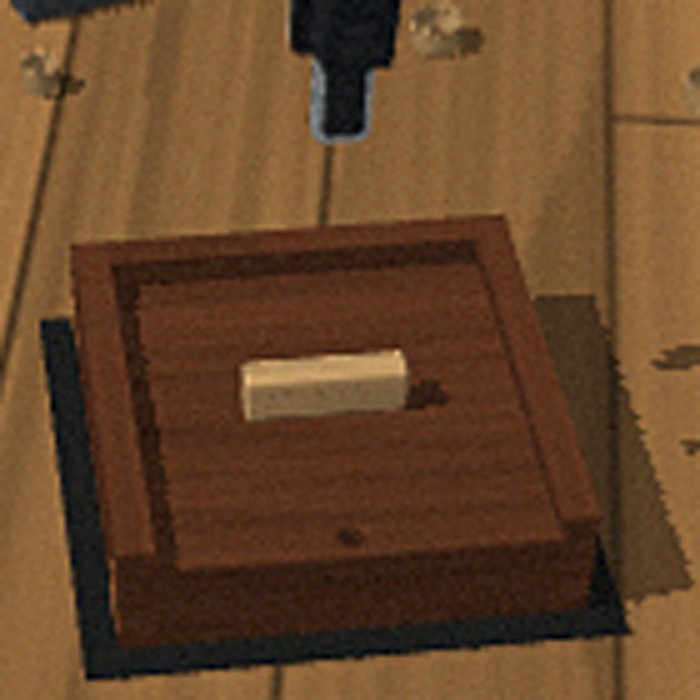

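Lid is home: it stopped against the end wall at 8 N, and the batten matches its starting pixels. Now fetching the pin.

```bash
python3 -m creep '[{"dp":[-10,-200,0],"angular":[0,0,-0.55],"fingers":50},{"dp":[-10,-200,0],"angular":[0,0,-0.55],"fingers":50},{"dp":[-10,-200,0],"angular":[0,0,-0.55],"fingers":50},{"dp":[-10,-200,0],"angular":[0,0,-0.55],"fingers":50},{"dp":[-10,-200,0],"angular":[0,0,-0.55],"fingers":50}]';python3 plan.py 419 268 180 1.65
```

```text
clock: 42.97
eef_pos: [486.5, -23.9, 185.7]
tcp_rot: [-3.139, 0.002, 0.769]
contact_force: [1.9, -0.0, -0.6]
opening: 0.585
dp [ 154.5 -256.6    6. ] ang [-0.003   0.0009 -0.8808] rows>= 7.2
```

```bash
python3 -m creep '[{"dp":[100,-165,0],"angular":[0,0,-0.58],"fingers":50},{"dp":[100,-165,0],"angular":[0,0,-0.58],"fingers":50},{"dp":[100,-165,0],"angular":[0,0,-0.58],"fingers":50},{"dp":[100,-165,0],"angular":[0,0,-0.58],"fingers":50},{"dp":[100,-165,0],"angular":[0,0,-0.58],"fingers":50}]';python3 plan.py 419 268 150 1.65
```

```text
clock: 43.38
eef_pos: [445.2, 165.2, 186.0]
tcp_rot: [-3.139, 0.001, 1.35]
contact_force: [1.2, -0.4, 0.2]
opening: 0.586
dp [ 94.6 -48.   36. ] ang [-2.300e-03  2.000e-04 -3.001e-01] rows>= 2.7
```

```bash
python3 -m creep '[{"dp":[94.6,-48,36],"angular":[0,0,-0.3],"fingers":50},{"dp":[94.6,-48,36],"angular":[0,0,-0.3],"fingers":50},{"dp":[94.6,-48,36],"angular":[0,0,-0.3],"fingers":50},{"dp":[94.6,-48,50],"angular":[0,0,-0.3],"fingers":50},{"dp":[94.6,-48,80],"angular":[0,0,-0.3],"fingers":45}]';python3 -m creep '[{"dp":[0,0,0],"angular":[0,0,0],"fingers":45},{"dp":[0,0,0],"angular":[0,0,0],"fingers":45},{"dp":[0,0,0],"angular":[0,0,0],"fingers":45},{"dp":[0,0,0],"angular":[0,0,0],"fingers":45}]';python3 plan.py 419.1 268.2 39 1.65
python3 -c "
from h import *
shot('side','s36',(345,290,445,420),5)"
```

```text
clock: 43.8
eef_pos: [422.2, 267.9, 107.4]
tcp_rot: [3.139, -0.002, 1.646]
contact_force: [1.4, 0.1, 0.4]
opening: 0.523
clock: 44.13
eef_pos: [422.3, 265.5, 107.9]
tcp_rot: [3.141, -0.0, 1.642]
contact_force: [1.0, 0.1, 0.5]
opening: 0.53
dp [ 2.9 -3.  68.9] ang [ 0.0003 -0.0005 -0.0085] rows>= 1.7
```

View pics/s36.png

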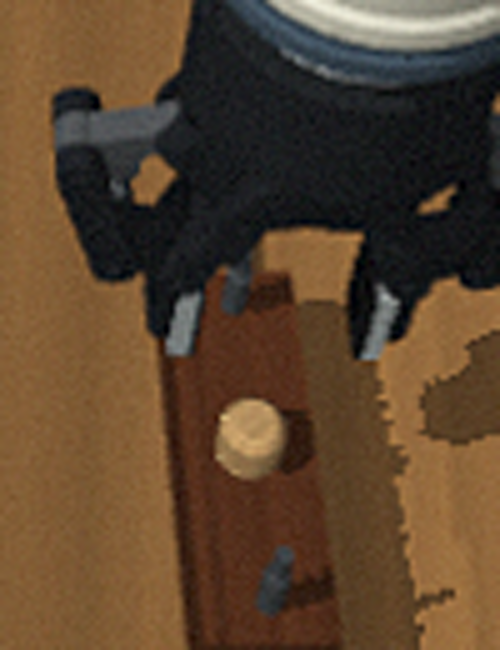

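```bash
python3 -m creep '[{"dp":[2.9,-3,15],"angular":[0,0,-0.008],"fingers":45},{"dp":[2.9,-3,35],"angular":[0,0,-0.008],"fingers":45},{"dp":[2.9,-3,52],"angular":[0,0,-0.008],"fingers":45},{"dp":[2.9,-3,62],"angular":[0,0,-0.008],"fingers":45},{"dp":[2.9,-3,62],"angular":[0,0,-0.008],"fingers":45}]';python3 -m creep '[{"dp":[0,0,0],"angular":[0,0,0],"fingers":45},{"dp":[0,0,0],"angular":[0,0,0],"fingers":45},{"dp":[0,0,0],"angular":[0,0,0],"fingers":45},{"dp":[0,0,0],"angular":[0,0,0],"fingers":45}]';python3 plan.py 419.1 268.2 39 1.65
python3 -c "
from h import *
shot('side','s37',(345,290,445,420),5)"
```

```text
clock: 44.6
eef_pos: [417.7, 267.6, 43.9]
tcp_rot: [-3.139, 0.001, 1.65]
contact_force: [-0.5, 0.4, 0.5]
opening: 0.528
clock: 44.93
eef_pos: [418.8, 268.5, 45.7]
tcp_rot: [3.141, -0.001, 1.65]
contact_force: [-0.4, -0.0, -0.1]
opening: 0.525
dp [-0.3  0.3  6.7] ang [ 0.0004 -0.0006  0.0003] rows>= 0.2
```

View pics/s37.png

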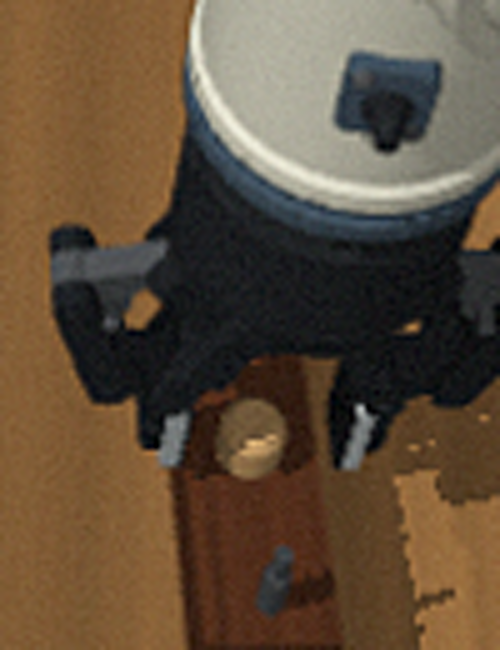

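```bash
python3 -m creep '[{"dp":[0,0,3],"angular":[0,0,0],"fingers":45},{"dp":[0,0,6.8],"angular":[0,0,0],"fingers":40},{"dp":[0,0,6.8],"angular":[0,0,0],"fingers":25},{"dp":[0,0,6.8],"angular":[0,0,0],"fingers":10},{"dp":[0,0,6.8],"angular":[0,0,0],"fingers":10}]' 40;python3 -m creep '[{"dp":[0,0,0],"angular":[0,0,0],"fingers":10},{"dp":[0,0,0],"angular":[0,0,0],"fingers":10},{"dp":[0,0,0],"angular":[0,0,0],"fingers":10},{"dp":[0,0,0],"angular":[0,0,0],"fingers":10}]';python3 -m creep '[{"dp":[0,0,-10],"angular":[0,0,0],"fingers":10},{"dp":[0,0,-30],"angular":[0,0,0],"fingers":10},{"dp":[0,0,-60],"angular":[0,0,0],"fingers":10},{"dp":[0,0,-95],"angular":[0,0,0],"fingers":10},{"dp":[0,0,-110],"angular":[0,0,0],"fingers":10}]';python3 plan.py 522 -138.3 145 1.78
python3 -c "
from h import *
shot('side','s38',(345,240,445,420),4)"
```

```text
clock: 45.4
eef_pos: [418.1, 268.1, 37.9]
tcp_rot: [-3.14, 0.0, 1.65]
contact_force: [0.1, 0.5, -0.3]
opening: 0.21
clock: 45.73
eef_pos: [418.3, 268.2, 38.0]
tcp_rot: [-3.141, 0.0, 1.65]
contact_force: [0.1, -0.5, 0.0]
opening: 0.213
clock: 46.15
eef_pos: [419.7, 269.1, 152.3]
tcp_rot: [3.139, -0.002, 1.65]
contact_force: [1.3, 0.3, -0.3]
opening: 0.212
dp [-414.2   69.6    6.7] ang [ 0.003  -0.0017 -0.1297] rows>= 10.1
```

View pics/s38.png

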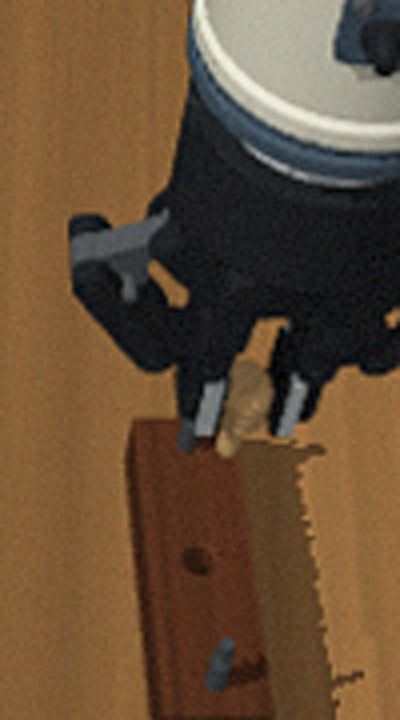

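```bash
python3 -m creep '[{"dp":[-200,34,0],"angular":[0,0,-0.06],"fingers":10},{"dp":[-200,34,0],"angular":[0,0,-0.06],"fingers":10},{"dp":[-200,34,0],"angular":[0,0,-0.06],"fingers":10},{"dp":[-200,34,0],"angular":[0,0,-0.06],"fingers":10},{"dp":[-200,34,0],"angular":[0,0,-0.06],"fingers":10}]';python3 plan.py 522 -138.3 130 1.78
```

```text
clock: 46.62
eef_pos: [468.1, 69.4, 148.5]
tcp_rot: [-3.141, 0.0, 1.711]
contact_force: [0.5, -0.1, 0.1]
opening: 0.213
dp [-213.1   24.4   18.5] ang [-0.0005  0.0003 -0.0694] rows>= 5.2
```

```bash
python3 -m creep '[{"dp":[-195,22,0],"angular":[0,0,-0.07],"fingers":10},{"dp":[-195,22,0],"angular":[0,0,-0.07],"fingers":10},{"dp":[-195,22,0],"angular":[0,0,-0.07],"fingers":10},{"dp":[-195,22,0],"angular":[0,0,-0.07],"fingers":10},{"dp":[-210,24,0],"angular":[0,0,-0.07],"fingers":10}]';python3 -m creep '[{"dp":[0,0,20],"angular":[0,0,0],"fingers":10},{"dp":[0,0,40],"angular":[0,0,0],"fingers":10},{"dp":[0,0,48],"angular":[0,0,0],"fingers":10},{"dp":[0,0,48],"angular":[0,0,0],"fingers":10},{"dp":[0,0,48],"angular":[0,0,0],"fingers":10}]';python3 plan.py 522 -138.3 85 1.78
```

```text
clock: 47.03
eef_pos: [520.2, -132.3, 148.4]
tcp_rot: [-3.141, 0.0, 1.78]
contact_force: [1.3, 0.8, 0.1]
opening: 0.208
clock: 47.45
eef_pos: [520.0, -129.7, 100.1]
tcp_rot: [-3.14, -0.0, 1.781]
contact_force: [-0.0, 0.7, -0.2]
opening: 0.214
dp [-8.8  0.2 15.1] ang [-0.0019 -0.0005  0.0009] rows>= 0.4
```

```bash
python3 -m creep '[{"dp":[-8.8,0.2,7],"angular":[0,0,0],"fingers":10},{"dp":[-8.8,0.2,14],"angular":[0,0,0],"fingers":10},{"dp":[-8.8,0.2,14],"angular":[0,0,0],"fingers":10},{"dp":[-8.8,0.2,14],"angular":[0,0,0],"fingers":10},{"dp":[-8.8,0.2,14],"angular":[0,0,0],"fingers":10}]';python3 -m creep '[{"dp":[0,0,0],"angular":[0,0,0],"fingers":10},{"dp":[0,0,0],"angular":[0,0,0],"fingers":10},{"dp":[0,0,0],"angular":[0,0,0],"fingers":10}]';python3 plan.py 522 -138.3 85 1.78;python3 - <<'E'
from h import *
shot('side','s39',(310,150,370,205),10)
p=r.sense()['eef_pos'];hole=onz("side",(270+349.5/5,80+538.5/5),44)
print("hole",hole.round(1),((proj("side",[p-[0,0,33],hole,hole+[0,0,p[2]-33-44]])-[310,150])*10).round(0))
E
```

```text
clock: 47.87
eef_pos: [522.3, -138.6, 86.1]
tcp_rot: [-3.141, 0.0, 1.78]
contact_force: [-0.4, -0.0, -1.1]
opening: 0.211
clock: 48.12
eef_pos: [522.4, -138.7, 86.2]
tcp_rot: [-3.141, 0.0, 1.78]
contact_force: [-0.0, 0.3, 0.3]
opening: 0.207
dp [ 0.5 -0.3  1.2] ang [-0.0007  0.0002  0.0004] rows>= 0.0
hole [ 525.1 -136.7   44. ] [[315. 338.]
 [299. 377.]
 [301. 344.]]
```

View pics/s39.png

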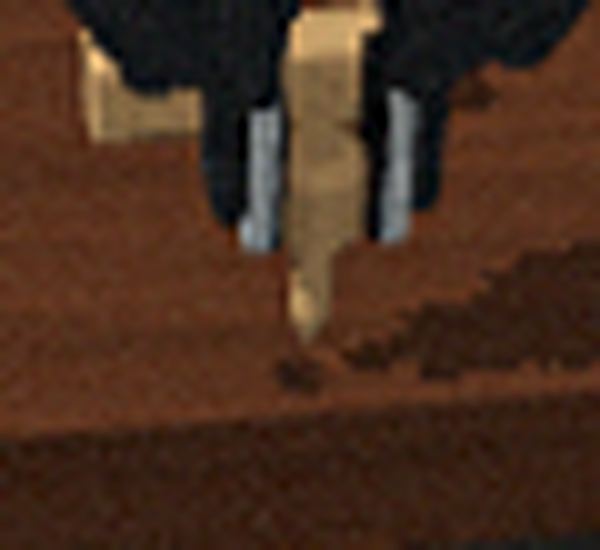

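```bash
python3 -m creep '[{"dp":[1.6,0.8,2],"angular":[0,0,0],"fingers":10},{"dp":[1.6,0.8,6],"angular":[0,0,0],"fingers":10},{"dp":[1.6,0.8,6],"angular":[0,0,0],"fingers":10}]';python3 -m creep '[{"dp":[0,0,0],"angular":[0,0,0],"fingers":10},{"dp":[0,0,0],"angular":[0,0,0],"fingers":10},{"dp":[0,0,0],"angular":[0,0,0],"fingers":10}]';python3 - <<'E'
from h import *
shot('side','s40',(310,150,370,205),10)
p=r.sense()['eef_pos'];hole=onz("side",(270+349.5/5,80+538.5/5),44)
print(p,((proj("side",[p-[0,0,33],hole,hole+[0,0,p[2]-33-44]])-[310,150])*10).round(0))
E
```

```text
clock: 48.42
eef_pos: [522.3, -136.8, 79.2]
tcp_rot: [-3.14, -0.0, 1.78]
contact_force: [-0.7, 0.1, -0.8]
opening: 0.213
clock: 48.67
eef_pos: [522.8, -137.0, 80.0]
tcp_rot: [-3.141, -0.0, 1.78]
contact_force: [0.2, 0.1, 0.3]
opening: 0.214
[ 522.7547525  -137.03233548   79.99433143] [[311. 366.]
 [299. 377.]
 [300. 366.]]
```

View pics/s40.png

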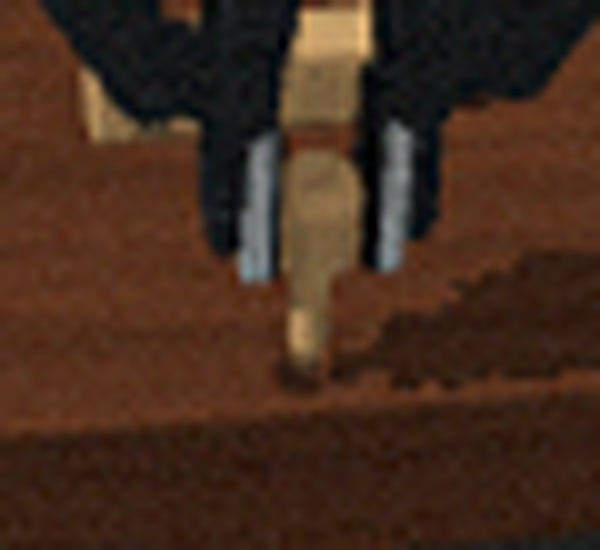

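```bash
python3 -m creep '[{"dp":[0.8,0.6,1],"angular":[0,0,0],"fingers":10},{"dp":[0.8,0.6,4],"angular":[0,0,0],"fingers":10},{"dp":[0.8,0.6,8],"angular":[0,0,0],"fingers":10},{"dp":[0.8,0.6,11],"angular":[0,0,0],"fingers":10},{"dp":[0.8,0.6,11],"angular":[0,0,0],"fingers":10}]';python3 -m creep '[{"dp":[0,0,0],"angular":[0,0,0],"fingers":10},{"dp":[0,0,0],"angular":[0,0,0],"fingers":10}]';python3 - <<'E'
from h import *
print(r.sense()['wrist_torque'].round(2))
shot('side','s41',(310,150,370,205),10)
E
```

```text
clock: 49.13
eef_pos: [522.7, -136.0, 68.1]
tcp_rot: [-3.14, -0.0, 1.78]
contact_force: [-1.3, -1.0, -0.5]
opening: 0.207
clock: 49.3
eef_pos: [523.0, -136.1, 68.9]
tcp_rot: [-3.14, -0.0, 1.78]
contact_force: [0.3, 0.1, 0.8]
opening: 0.214
[-0.01  0.01  0.06]
```

View pics/s41.png

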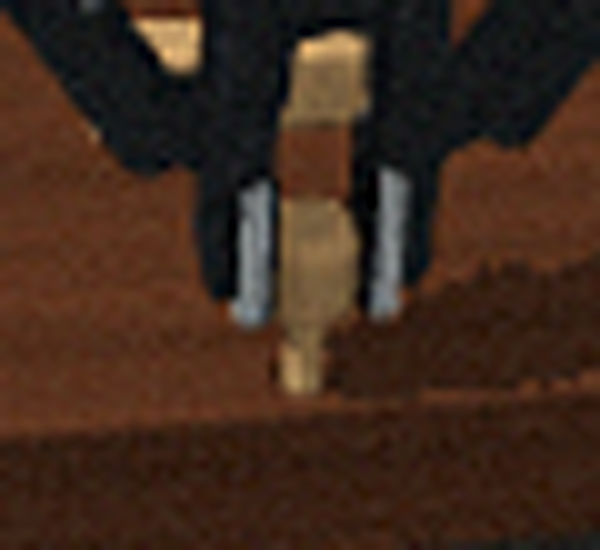

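```bash
python3 -m creep '[{"dp":[0,0,2],"angular":[0,0,0],"fingers":10},{"dp":[0,0,5],"angular":[0,0,0],"fingers":10},{"dp":[0,0,8],"angular":[0,0,0],"fingers":10},{"dp":[0,0,8],"angular":[0,0,0],"fingers":10},{"dp":[0,0,8],"angular":[0,0,0],"fingers":10}]';python3 -m creep '[{"dp":[0,0,3],"angular":[0,0,0],"fingers":10},{"dp":[0,0,6],"angular":[0,0,0],"fingers":10},{"dp":[0,0,8],"angular":[0,0,0],"fingers":10},{"dp":[0,0,8],"angular":[0,0,0],"fingers":10}]'
```

```text
clock: 49.77
eef_pos: [523.0, -136.1, 60.7]
tcp_rot: [-3.14, -0.0, 1.78]
contact_force: [0.1, -0.4, -2.0]
opening: 0.213
clock: 50.1
eef_pos: [523.0, -136.1, 52.5]
tcp_rot: [-3.14, -0.0, 1.78]
contact_force: [-0.7, -2.0, -1.5]
opening: 0.212
```

```bash
python3 -m creep '[{"dp":[0,0,2],"angular":[0,0,0],"fingers":10},{"dp":[0,0,4],"angular":[0,0,0],"fingers":10},{"dp":[0,0,6],"angular":[0,0,0],"fingers":10},{"dp":[0,0,6],"angular":[0,0,0],"fingers":10},{"dp":[0,0,6],"angular":[0,0,0],"fingers":10}]';python3 -m creep '[{"dp":[0,0,0],"angular":[0,0,0],"fingers":35},{"dp":[0,0,0],"angular":[0,0,0],"fingers":35},{"dp":[0,0,0],"angular":[0,0,0],"fingers":35},{"dp":[0,0,-5],"angular":[0,0,0],"fingers":35},{"dp":[0,0,-25],"angular":[0,0,0],"fingers":35}]';python3 -m creep '[{"dp":[0,0,-40],"angular":[0,0,0],"fingers":50},{"dp":[20,0,-80],"angular":[0,0,0],"fingers":50},{"dp":[60,0,-120],"angular":[0,0,0],"fingers":50},{"dp":[100,0,-130],"angular":[0,0,0],"fingers":50},{"dp":[130,0,-130],"angular":[0,0,0],"fingers":50}]';python3 - <<'E'
from h import *
shot('side','s42')
E
```

```text
clock: 50.52
eef_pos: [523.0, -136.1, 46.7]
tcp_rot: [-3.14, -0.0, 1.78]
contact_force: [-1.0, -3.0, -2.2]
opening: 0.207
clock: 50.93
eef_pos: [521.4, -135.5, 70.3]
tcp_rot: [-3.137, -0.002, 1.78]
contact_force: [-0.4, 0.1, 0.2]
opening: 0.414
clock: 51.35
eef_pos: [498.4, -11.2, 205.5]
tcp_rot: [3.137, 0.001, 1.778]
contact_force: [0.8, 1.7, -0.2]
opening: 0.583
```

View pics/s42.png

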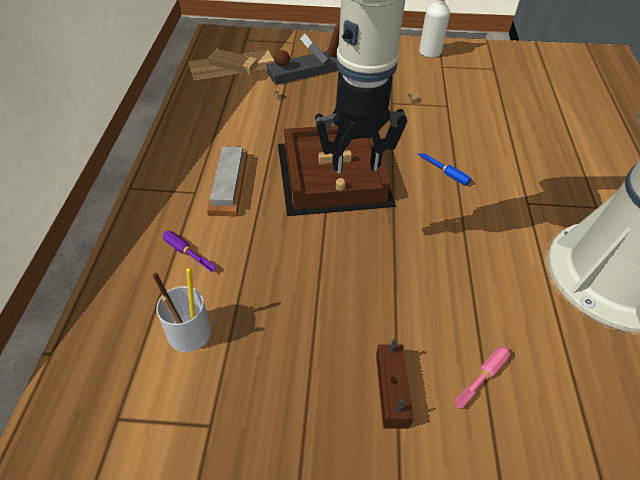

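```bash
python3 -m creep '[{"dp":[40,0,-10],"angular":[0,0,0],"fingers":50},{"dp":[80,0,-10],"angular":[0,0,0],"fingers":50},{"dp":[120,0,-10],"angular":[0,0,0],"fingers":50},{"dp":[160,0,-10],"angular":[0,0,0],"fingers":50},{"dp":[200,0,-10],"angular":[0,0,0],"fingers":50}]';python3 -m creep '[{"dp":[0,0,0],"angular":[0,0,0],"fingers":50},{"dp":[0,0,0],"angular":[0,0,0],"fingers":50},{"dp":[0,0,0],"angular":[0,0,0],"fingers":50},{"dp":[0,0,0],"angular":[0,0,0],"fingers":50}]';python3 - <<'E'
from h import *
a=shot('side','s43',(270,110,400,220),5);t=shot('top','t43',(370,170,515,310),5)
b=cv2.imread('pics/sidec0.png');cv2.imwrite('pics/cmp.png',cv2.resize(np.hstack([b,a]),(800,340)))
E
```

```text
clock: 51.82
eef_pos: [454.5, 185.7, 212.2]
tcp_rot: [-3.141, -0.0, 1.78]
contact_force: [0.7, 0.9, 0.3]
opening: 0.587
clock: 52.15
eef_pos: [455.4, 182.9, 211.7]
tcp_rot: [-3.141, 0.0, 1.779]
contact_force: [-0.7, -0.9, -0.2]
opening: 0.584
```

View pics/s43.png

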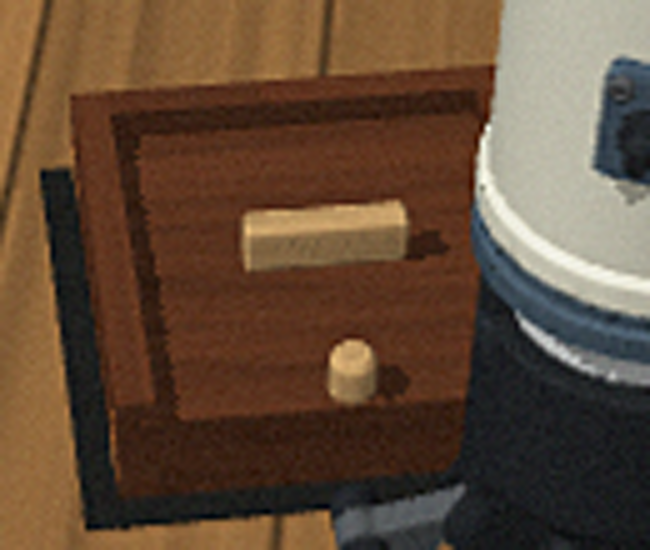

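View pics/cmp.png

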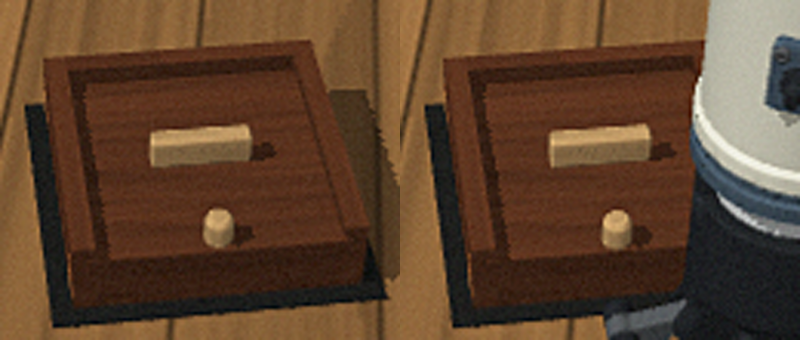

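View pics/t43.png

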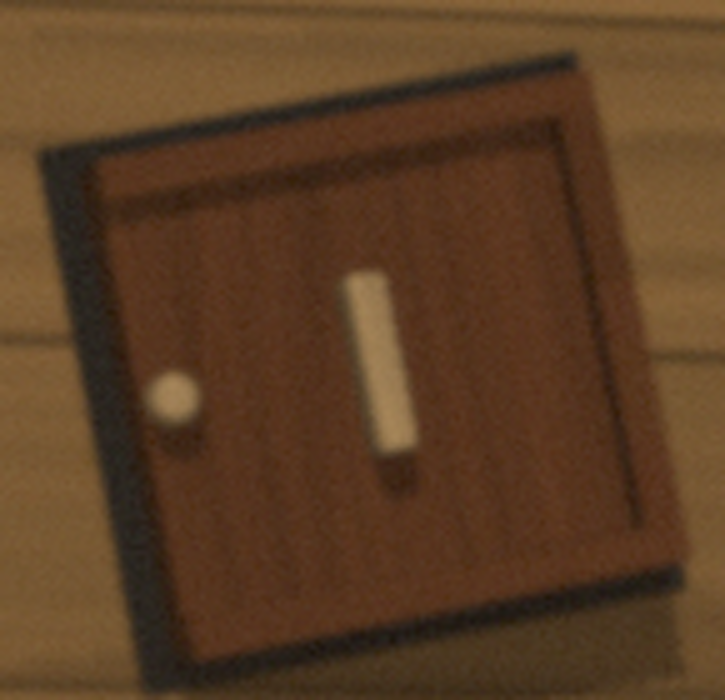

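The pin head sits on the lid at the same pixels as at the start, within the hole's play: side view base at row 190, against 189.6. The batten is back in the same place too. Handing in.

```bash
python3 -c "
from h import *
print(r.sense()['clock'],r.sense()['contact_force'].round(1)); print(r.sign_off())"
```

```text
52.25 [0.4 0.7 0.1]
the job is handed in; nothing more can be done
None
```

The job is done and handed in at 52 s; no verdict was reported. The pin stood in the middle hole of the block, and the lid lay flat on the bench meanwhile. I packed both chisels that were there, the gouge (chisel2) and the skew (chisel3). They lie in the two middle notches with their blades towards the closed end. The lid is slid home and the pin is back down through lid and end wall.

**Last checks:**
- **Lid:** it stopped against the end wall at about 8 N, roughly 1.7 mm further in than I first found it. The batten appears where it was at the start in both views.
- **Pin:** the head sits on the lid. It is about 1 pixel off its starting position, which fits the play in the hole.
- **Chisels:** I last saw them lying properly in their notches just before closing. I could not check them again with the lid on.
- **Bystanders:** the stone, the tin and the coloured look-alikes are where they were, and I saw no object knocked aside.

The side and top cameras disagreed by about 2–3 mm on the box and on the block hole. I averaged them, and for the pin checked its tip against each hole in the side picture. No check failed.

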